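# Tighten the vacuum pump cover in cross order

### The arm

A 6-joint arm with a two-finger parallel gripper is mounted at the origin on the work surface. World frame = base frame: x ahead of the robot, y to its left, z up, the work surface at z = 0. Lengths are in mm, angles in rad, forces in N, time in s.
With the tool pointing down it reaches from about 350 to 875 mm from the base axis. Payload 4.2 kg.
Tool frame: the origin (TCP) lies between the finger pads; the fingertips stand 11 mm ahead of it and the grasp point (between the pads) lies 8 mm behind it; z points along the fingers, y is the direction in which the jaws open and shut (so a half turn about z gives the same grasp; the last joint's range is limited). The gripper opens to 87 mm and grips with 3 to 60 N. Pads are 19 mm wide; open, the fingers measure 117 mm over their backs; the gripper's body (75 mm by 190 mm) begins 51 mm behind the grasp point.
Start: joints at [-1.091, 0.385, 0.008, 0, -1.194, -0.259], TCP at [136.899, -609.801, 233.55] pointing down, gripper open.
Joint ranges: [-3.14, 3.14], [-1.21, 2.06], [-1.07, 1.41], [-3.16, 2.05], [-2.99, -0.16], [-3.1, 3.1]. Speed limits (rad/s): [2.79, 2.79, 3.14, 3.14, 3.14, 3.14].

### API

Orientations are given as a 3x3 rotation matrix whose columns are the frame's x, y, z axes.
In Python, from workcell import robot gives the robot as it stands.
- The arm moves only by the tool send_rows, never from a script. Its arguments are lists of equal length, an entry for each row: "offset": the shift along the tool's x, y, z in cm, a list of three; "twist": the turn about the tool's z in degrees. In form: {"offset": [[tx, ty, tz], ...], "twist": [twist, ...]}. A call has 1 to 8 rows; each row shifts and turns the pose as measured when the row begins, along the tool's axes as they then stand; what a row does not reach is not made up. A row lasts 1/8 s, in which the tool goes at most 62.5 mm and 10.7 degrees, less where a joint would pass 70% of its speed; a pose out of reach is approached as far as the arm can. A call with a gripper value outside its range is refused whole. "fingers" is the opening in per cent of the stroke, from 0 (shut) to 100 (fully open), set as the call begins (left out, the last holds). The fingers move at their own pace and stop on an object; "newtons" is the grip in N (left out, the last holds). Time passes only in rows, so rows that do not move let the fingers close. It gives the time, the measured TCP pose, the force and the opening at its end, in the units of the state.
- robot.sense(): the state, without advancing time (a new reading comes with each control period).
- robot.get_image(name): name is "scene" or "top"; returns the picture (384x512x3 uint8, red, green, blue); there is no depth.
- robot.get_calibration(name): a dict with "K" (3x3 intrinsics, pixels), "rvec" (rotation vector, rad) and "tvec" (3), from world to camera coordinates, as OpenCV has them. Camera axes: x right, y down, z forward; pixel columns grow to the right and rows downward; lengths in mm; the calibration is good to about 2 mm. A picture is of the moment at which its call begins. get_calibration takes no time and is no camera call.
- robot.hand_in(): hands the job in, once; it reports no verdict.
The state is a dict: "t": time; "joint_pos": joint angles; "dq": joint speeds; "joint_efforts": joint torques, N m; "tool_pos": TCP position; "orientation": TCP orientation; "contact_force": force on the tool from outside, world axes, zero at the start; "ft_torque": the same for the moment, N m; "gripper_width": finger opening in mm.
Only numpy, scipy, OpenCV 4.12 (cv2) and the standard library are available. Lean on these libraries where they do the work, as an engineer would, in place of code of your own. Each camera call takes 0.05 s, during which the arm holds its last target. There are 200 camera calls.

### The job

The panel-lifting jig's vacuum pump has a new cover gasket: take the box wrench from its wooden stand and tighten the four cover bolts clockwise in cross order (each time the opposite bolt next, then the other pair), in two rounds. In the first round give every bolt only about a twelfth of a turn (30 degrees); in the second turn each one until you feel it come up firm, without pressing hard on it or forcing it past that. Turn the bolts with the wrench only, then stand the wrench back in its stand, let go, and leave the other things on the bench where they are.

Things in the scene. Friction and masses are not known exactly. Their poses are not given: they have to be found in the camera images.
- pump: The vacuum pump, screwed to the bench: a round metal housing of 156 mm diameter with a black gasket under a round grey cover, 62 mm high to the cover's flat top; brass pipe stubs stick out low on two sides. A round hub (48 mm wide, 9 mm high) is in the middle of the cover. Origin on the bench at the centre, z up.
- cover_center (a point): Centre of the cover, on its flat top face, 62 mm above the bench, z up. The four bolts stand on a circle of 55 mm radius round this point, 90 degrees apart (78 mm between neighbours, 110 mm between opposites). Which bolt letter sits where changes from time to time.
- wrench: Upright box wrench, loose, about 0.25 kg, 114 mm tall. Origin at the centre of its lower end, z up along it. Lower end: square steel tube 30 mm wide, with a square socket 22 mm wide, 12 mm deep, its sides along the wrench's x and y. Round 14 mm shank from 34 to 80 mm up, then a black handle block: 60 mm along x, 16 mm along y, 34 mm high (80 to 114 mm up).
- wrench_handle (a point): Middle of the grip zone of the wrench's handle, 105 mm above the wrench's lower end, axes as the wrench's. Grip across the handle's 16 mm thickness (its y).
- stand_hole0 (a point): The wrench's stand, a wooden block 80 x 80 mm, 22 mm high, fixed to the bench. This point is the centre of the mouth of its round hole (47 mm wide, 16 mm deep, floor 6 mm above the bench), in which the wrench stands on its lower end. z up.
- bolt_a_top (a point): Top centre of bolt a's head, 78 mm above the bench, z up; turns with the bolt. Square head 19 mm wide, 10 mm high (sides along this x and y), topped by a round 17 mm boss 4 mm high; 32 mm washer under it. Fully fitted, the wrench's lower end is 12 mm below this point; it has up to about 0.17 rad of play each way before it drives the bolt. The height stays as it turns.
- bolt_a (a joint): Turn of bolt a in its thread, rad, growing clockwise from above (tightening); within 0.1 of 0 at the start. It turns against 0.10 to 0.15 N m of friction and stays where left. Somewhere from 0.85 to 1.35 rad, different for each bolt, it comes up firm and turns no further: the torque then climbs by 2.5 N m per rad of the wrench.
- head_a (a joint): Springy wind-up of bolt a's head over its thread, rad, clockwise positive, 0 when not loaded: 2.5 N m per rad, so it shows the torque on the bolt. 0.2 to 0.35 N m on a bolt that no longer turns is properly firm; beyond 0.5 N m (0.2 rad) it is overtightened.
- bolt_b_top (a point): Top centre of bolt b's head, 78 mm above the bench, z up; turns with the bolt. Square head 19 mm wide, 10 mm high (sides along this x and y), topped by a round 17 mm boss 4 mm high; 32 mm washer under it. Fully fitted, the wrench's lower end is 12 mm below this point; it has up to about 0.17 rad of play each way before it drives the bolt. The height stays as it turns.
- bolt_b (a joint): Turn of bolt b in its thread, rad, growing clockwise from above (tightening); within 0.1 of 0 at the start. It turns against 0.10 to 0.15 N m of friction and stays where left. Somewhere from 0.85 to 1.35 rad, different for each bolt, it comes up firm and turns no further: the torque then climbs by 2.5 N m per rad of the wrench.
- head_b (a joint): Springy wind-up of bolt b's head over its thread, rad, clockwise positive, 0 when not loaded: 2.5 N m per rad, so it shows the torque on the bolt. 0.2 to 0.35 N m on a bolt that no longer turns is properly firm; beyond 0.5 N m (0.2 rad) it is overtightened.
- bolt_c_top (a point): Top centre of bolt c's head, 78 mm above the bench, z up; turns with the bolt. Square head 19 mm wide, 10 mm high (sides along this x and y), topped by a round 17 mm boss 4 mm high; 32 mm washer under it. Fully fitted, the wrench's lower end is 12 mm below this point; it has up to about 0.17 rad of play each way before it drives the bolt. The height stays as it turns.
- bolt_c (a joint): Turn of bolt c in its thread, rad, growing clockwise from above (tightening); within 0.1 of 0 at the start. It turns against 0.10 to 0.15 N m of friction and stays where left. Somewhere from 0.85 to 1.35 rad, different for each bolt, it comes up firm and turns no further: the torque then climbs by 2.5 N m per rad of the wrench.
- head_c (a joint): Springy wind-up of bolt c's head over its thread, rad, clockwise positive, 0 when not loaded: 2.5 N m per rad, so it shows the torque on the bolt. 0.2 to 0.35 N m on a bolt that no longer turns is properly firm; beyond 0.5 N m (0.2 rad) it is overtightened.
- bolt_d_top (a point): Top centre of bolt d's head, 78 mm above the bench, z up; turns with the bolt. Square head 19 mm wide, 10 mm high (sides along this x and y), topped by a round 17 mm boss 4 mm high; 32 mm washer under it. Fully fitted, the wrench's lower end is 12 mm below this point; it has up to about 0.17 rad of play each way before it drives the bolt. The height stays as it turns.
- bolt_d (a joint): Turn of bolt d in its thread, rad, growing clockwise from above (tightening); within 0.1 of 0 at the start. It turns against 0.10 to 0.15 N m of friction and stays where left. Somewhere from 0.85 to 1.35 rad, different for each bolt, it comes up firm and turns no further: the torque then climbs by 2.5 N m per rad of the wrench.
- head_d (a joint): Springy wind-up of bolt d's head over its thread, rad, clockwise positive, 0 when not loaded: 2.5 N m per rad, so it shows the torque on the bolt. 0.2 to 0.35 N m on a bolt that no longer turns is properly firm; beyond 0.5 N m (0.2 rad) it is overtightened.
- spray_bottle: White plastic bottle, 60 mm wide, 150 mm high; a bystander. Origin at the middle of its underside.
- jar: Glass jar with a metal lid, 60 mm wide, 65 mm high; a bystander. Origin at the middle of its underside.
- screwdriver: Screwdriver lying on the bench; a bystander. Origin at the middle of its underside.
- screw_tray: Grey open plastic tray, 120 x 90 x 30 mm; a bystander. Origin at the middle of its underside.
There are look-alikes about, which are no part of the job. Of the things like the part that bears stand_hole0, leave any that is red; of the rest the smaller one is meant. What is shaped like the wrench but turquoise or yellow is not meant.

How it is judged:
By the outcome, as a careful person would: the job done as asked, in the order asked, and still so for the second after the job is handed in, with the robot touching nothing.
It also fails if it takes over 72 s, if anything falls off the work surface, if the arm or the gripper's body presses on something with over 40 N, if the wrist force passes 120 N, or if a joint passes its speed limit or range.

## Working session

There is one attempt and no reset: what is moved stays moved. The work goes in short steps, Python scripts to look and compute and a tool call to move; the robot and the scene stay as the last step left them, time stands still between calls to the robot, and variables do not carry over. Pictures are saved under pics/ and viewed, about 8 in all and at most 12, crops included, and the job is handed in when it is done.

Besides the shell and the picture viewer there is one more tool, called as name([rows], argument=value, ...), one row to a line, values as JSON. send_rows: Moves the arm, as the interface text tells. Its arguments: {"type":"object","properties":{"offset":{"type":"array","items":{"type":"array","items":{"type":"number"}}},"twist":{"type":"array","items":{"type":"number"}},"fingers":{"type":"number"},"newtons":{"type":"number"}},"required":["offset","twist"]}

```bash
mkdir -p pics; ls
python3 - <<'E'
from workcell import robot
import cv2
s=robot.sense()
for k in s: print(k,s[k])
for n in ("scene","top"):
    im=robot.get_image(n); cv2.imwrite(f"pics/{n}0.png",cv2.resize(im[:,:,::-1],None,fx=1.5,fy=1.5,interpolation=cv2.INTER_CUBIC)); print(n,robot.get_calibration(n))
    import numpy as np; np.save(f"{n}0.npy",im)
E
```

```text
pics
t 0.0
joint_pos [-1.09141116e+00  3.85539301e-01  6.61470117e-03 -5.38771711e-04
 -1.19399862e+00 -2.58605783e-01]
dq [-2.51573249e-04  1.29593015e-04  1.17721423e-03  6.68211814e-06
  4.00774217e-04 -6.81102337e-04]
joint_efforts [-5.87352861e-04 -3.90661454e+01  1.87400132e+01  4.21989396e+00
  1.09758053e-02 -1.98777543e-04]
tool_pos [ 136.76989903 -609.24635942  232.45974296]
orientation [[-9.75770562e-01 -2.18795617e-01 -5.36468279e-04]
 [-2.18796266e-01  9.75768265e-01  2.11817218e-03]
 [ 6.00219341e-05  2.18422731e-03 -9.99997613e-01]]
contact_force [-1.54000317 -0.09349638 -0.1803184 ]
ft_torque [-0.04203208 -0.0010061  -0.02407645]
gripper_width 86.91563004509429
scene {'K': array([[407.40367277,   0.        , 252.41798726],
       [  0.        , 407.40367277, 193.5728868 ],
       [  0.        ,   0.        ,   1.        ]]), 'rvec': array([ 1.61333703,  2.00891023, -0.77846042]), 'tvec': array([ 147.29152244, -339.83481155, 1763.53344515])}
top {'K': array([[364.30188847,   0.        , 251.95252479],
       [  0.        , 364.30188847, 197.74732244],
       [  0.        ,   0.        ,   1.        ]]), 'rvec': array([ 2.1728355 , -2.13517239,  0.11534139]), 'tvec': array([-10.96903038, 580.29133788, 939.10143018])}
```

View pics/top0.png

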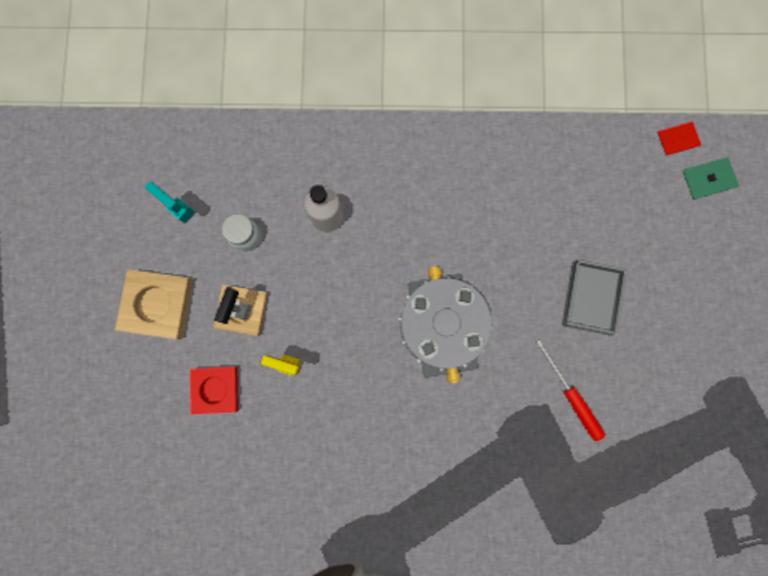

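View pics/scene0.png

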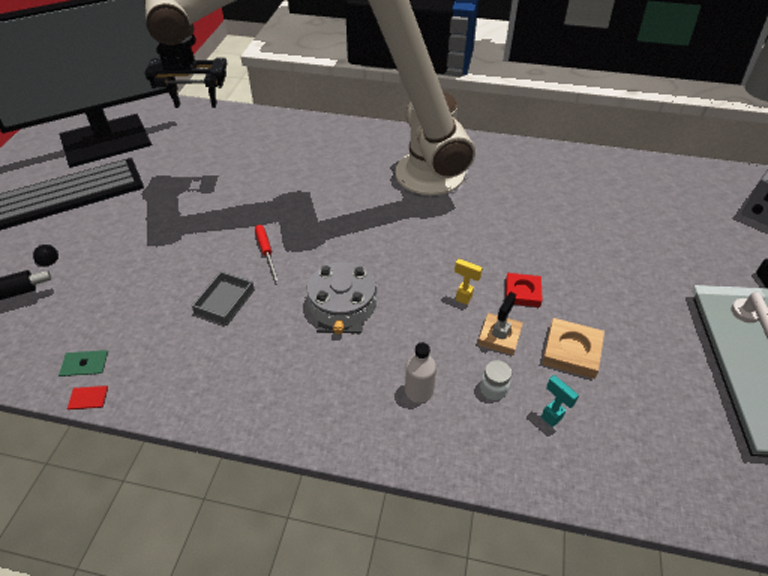

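Top view (x1.5): the wrench (black handle at about 227,306) stands in the smaller wooden stand (240,310). The pump is at (446,322) with bolts at (420,304), (465,297), (474,342) and (428,348). Next I'll enlarge these areas.

```bash
cat > h.py <<'E'
import numpy as np, cv2
from workcell import robot
def cal(n):
    c=robot.get_calibration(n); return c["K"],cv2.Rodrigues(np.array(c["rvec"],float))[0],np.array(c["tvec"],float)
def ray(n,uv,z):
    K,R,t=cal(n); d=R.T@np.linalg.inv(K)@np.array([uv[0],uv[1],1.]); o=-R.T@t
    return o+d*(z-o[2])/d[2]
def proj(n,P):
    c=robot.get_calibration(n); return cv2.projectPoints(np.array(P,float).reshape(-1,1,3),c["rvec"],c["tvec"],c["K"],None)[0].reshape(-1,2)
def crop(im,u0,v0,w,h,s):
    c=cv2.resize(im[v0:v0+h,u0:u0+w,::-1],None,fx=s,fy=s,interpolation=cv2.INTER_CUBIC)
    for k in range(0,w,10): cv2.putText(c,str(u0+k),(k*s,10),0,.35,(0,0,255),1); cv2.line(c,(k*s,12),(k*s,18),(0,0,255),1)
    for k in range(10,h,10): cv2.putText(c,str(v0+k),(0,k*s+4),0,.35,(0,0,255),1)
    return c
E
python3 - <<'E'
from h import *
t=np.load("top0.npy")
a=crop(t,262,182,68,70,7); b=crop(t,138,180,42,50,7)
H=max(a.shape[0],b.shape[0]); f=lambda x:cv2.copyMakeBorder(x,0,H-x.shape[0],0,6,0)
cv2.imwrite("pics/c1.png",np.hstack([f(a),f(b)])); print(a.shape,b.shape)
for n in("top","scene"):
    K,R,T=cal(n); print(n,-R.T@T)
c=ray("top",(446/1.5,322/1.5),70); print("pump",c)
print("wrench",ray("top",(227/1.5,306/1.5),120), "stand", ray("top",(240/1.5,310/1.5),22))
for p in [(420,304),(465,297),(474,342),(428,348)]: print(ray("top",np.array(p)/1.5,78))
E
```

```text
(490, 476, 3) (350, 294, 3)
top [ 464.60791618  -13.82748261 1001.3581465 ]
scene [1431.79183425  173.68251173 1080.29590038]
pump [ 534.53887271 -118.12719809   70.        ]
wrench [550.68405376 243.18686102 120.        ] stand [553.40346966 247.85604757  22.        ]
[563.78459123 -73.05408883  78.        ]
[ 577.03697872 -149.3172514    78.        ]
[ 501.05986534 -164.36519321   78.        ]
[489.62845996 -87.16028009  78.        ]
```

View pics/c1.png

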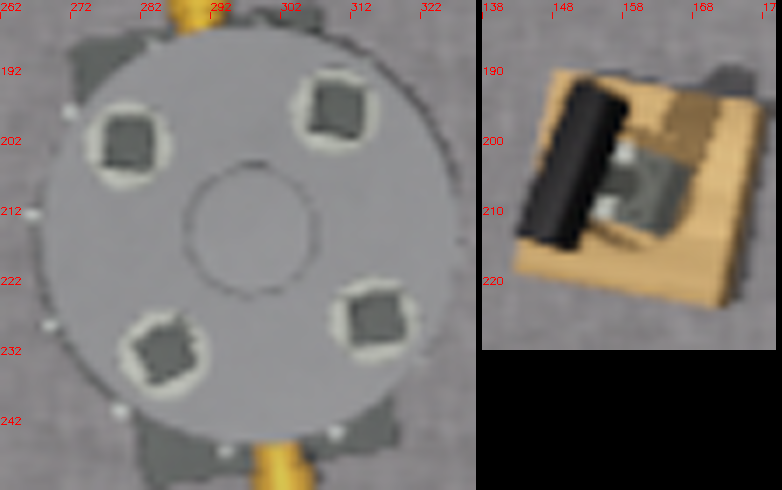

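Crop: bolt squares are centred at about px (280.4,202.4), (310.1,197.7), (315.9,227.4) and (285.6,232.3). The wrench handle centre is near (151,203.6). I'll fit the poses by silhouette.

```bash
cat >> h.py <<'E'
from scipy.optimize import minimize
S=8
def boxpts(x,y,a,lx,ly,z0,z1):
    c,s=np.cos(a),np.sin(a); o=[]
    for z in(z0,z1):
        for i in(-1,1):
            for j in(-1,1): o.append([x+c*i*lx/2-s*j*ly/2,y+s*i*lx/2+c*j*ly/2,z])
    return o
def circ(x,y,r,z): return [[x+r*np.cos(k),y+r*np.sin(k),z] for k in np.linspace(0,6.28,24)]
def fit(im,n,model,p0,lo,hi,win,step):
    """silhouette fit; win=(u0,v0,w,h), mask: lo<=max channel<hi, soft"""
    u0,v0,w,h=win
    g=im[v0:v0+h,u0:u0+w].max(2).astype(np.float32)
    m=np.clip((hi-g)/(hi-lo),0,1)
    def cost(p):
        P=(proj(n,model(p))-[u0,v0]+.5)*S
        c=np.zeros((h*S,w*S),np.uint8)
        cv2.fillConvexPoly(c,cv2.convexHull(np.round(P*16).astype(np.int32)),255,shift=4)
        c=cv2.resize(c,(w,h),interpolation=cv2.INTER_AREA)/255.
        return float(((c-m)**2).sum())
    best=None
    for da in(0,.25,-.25):
        q=np.array(p0,float); q[2]+=da
        sim=np.vstack([q]+[q+np.eye(3)[i]*step[i] for i in range(3)])
        r=minimize(cost,q,method="Nelder-Mead",options=dict(initial_simplex=sim,xatol=.01,fatol=1e-3,maxiter=400))
        if best is None or r.fun<best.fun: best=r
    return best.x,best.fun,m.sum()
wr=lambda p,z=6:boxpts(p[0],p[1],p[2],60,16,z+80,z+114)
bo=lambda p:boxpts(p[0],p[1],p[2],19,19,64,74)+circ(p[0],p[1],8.5,78)
E
python3 - <<'E'
from h import *
t=np.load("top0.npy"); s=np.load("scene0.npy")
print("handle px",t[203,150],t[203,153],t[230,145],"bolt",t[202,280],t[202,290],t[202,285],t[193,310])
print("wrench top",fit(t,"top",wr,[550,243,1.2],25,110,(142,188,18,30),[5,5,.2]))
print("scene px",proj("scene",[[550,243,110]]))
u,v=proj("scene",[[550,243,105]])[0].astype(int)
print("wrench scene",fit(s,"scene",wr,[550,243,1.2],25,110,(u-9,v-12,18,20),[5,5,.2]))
B=[]
for u,v in[(280.4,202.4),(310.1,197.7),(315.9,227.4),(285.6,232.3)]:
    c=ray("top",(u,v),75)
    r=fit(t,"top",bo,[c[0],c[1],.2],95,160,(int(u)-5,int(v)-5,12,12),[4,4,.2]); print(r); B.append(r[0])
B=np.array(B); c=B[:,:2].mean(0); d=B[:,:2]-c; print("ctr",c,np.hypot(*d.T),np.degrees(np.arctan2(d[:,1],d[:,0])), np.degrees((B[:,2]+np.pi/4)%(np.pi/2)-np.pi/4))
np.save("B.npy",B)
E
```

```text
handle px [53 53 54] [15 15 16] [135 133 135] bolt [96 99 97] [143 144 146] [179 182 175] [135 138 132]
wrench top (array([555.24866203, 224.24628439,   1.58847788]), np.float64(108.39784871085551), np.float32(180.5647))
scene px [[336.1343376  200.93355844]]
wrench scene (array([ 5.58688892e+02,  2.47894073e+02, -2.85228081e-01]), np.float64(6.574148529156599), np.float32(103.12941))
(array([ 5.66642034e+02, -7.34364846e+01,  2.15416606e-03]), np.float64(3.558597132831702), np.float32(56.86154))
(array([ 5.80339439e+02, -1.49775043e+02, -1.42351693e-01]), np.float64(3.5556634455975136), np.float32(61.246155))
(array([ 5.04191822e+02, -1.63693759e+02,  1.52516431e-01]), np.float64(3.884831042369699), np.float32(53.86154))
(array([ 4.90623361e+02, -8.75998840e+01,  4.15509621e-01]), np.float64(4.3341054281715845), np.float32(51.230766))
ctr [ 535.44916397 -118.62629265] [54.91005268 54.63864406 54.84612961 54.51596719] [  55.38410219  -34.75625387 -124.74392943  145.31075688] [ 0.12342462 -8.15615121  8.73854783 23.80694762]
```

Run:
```python
from h import *
t=np.load("top0.npy"); s=np.load("scene0.npy")
for lo,hi in((50,110),(60,90)):
    print("top",fit(t,"top",wr,[553,245,-.35],lo,hi,(142,189,18,29),[5,5,.15]))
    print("scene",fit(s,"scene",wr,[557,247,-.3],lo,hi,(327,190,20,20),[5,5,.15]))
p=fit(t,"top",wr,[553,245,-.35],60,90,(142,189,18,29),[5,5,.15])[0]
c=crop(t,138,180,42,50,8)
P=((proj("top",wr(p))-[138,180]+.5)*8).astype(int); cv2.polylines(c,[cv2.convexHull(P)],True,(0,255,0),1)
P=((proj("top",boxpts(p[0],p[1],p[2],30,30,6,40))-[138,180]+.5)*8).astype(int); cv2.polylines(c,[cv2.convexHull(P)],True,(255,255,0),1)
d=crop(s,315,180,42,50,8)
P=((proj("scene",wr(p))-[315,180]+.5)*8).astype(int); cv2.polylines(d,[cv2.convexHull(P)],True,(0,255,0),1)
cv2.imwrite("pics/c2.png",np.hstack([c,d]))
```

```text
top (array([ 5.54378005e+02,  2.47867982e+02, -3.59484049e-01]), np.float64(38.43327281914803), np.float32(218.45001))
scene (array([ 5.58874417e+02,  2.47578135e+02, -2.97193572e-01]), np.float64(13.121687738126795), np.float32(124.3))
top (array([ 5.54213518e+02,  2.47619965e+02, -3.49190040e-01]), np.float64(43.29125723653949), np.float32(213.73334))
scene (array([ 5.58841093e+02,  2.47751826e+02, -2.97730806e-01]), np.float64(12.125382610266715), np.float32(119.399994))Traceback (most recent call last):
  File "<stdin>", line 6, in <module>
  File "h.py", line 39, in fit
    r=minimize(cost,q,method="Nelder-Mead",options=dict(initial_simplex=sim,xatol=.01,fatol=1e-3,maxiter=400))
    res = _minimize_neldermead(fun, x0, args, callback, bounds=bounds,
                               **options)
    fxcc = func(xcc)
    fx = function(np.copy(x), *(wrapper_args + args))
  File "h.py", line 30, in cost
    P=(proj(n,model(p))-[u0,v0]+.5)*S
       ~~~~^^^^^^^^^^^^
  File "h.py", line 9, in proj
    c=robot.get_calibration(n); return cv2.projectPoints(np.array(P,float).reshape(-1,1,3),c["rvec"],c["tvec"],c["K"],None)[0].reshape(-1,2)
ValueError: time passes only in moves, steps and waits
```

```bash
python3 - <<'E'
import re
s=open("h.py").read()
s=s.replace("from workcell import robot\n","from workcell import robot\nimport pickle,os,sys\nif not os.path.exists('cal.pkl'): pickle.dump({n:robot.get_calibration(n) for n in('top','scene')},open('cal.pkl','wb'))\nCAL=pickle.load(open('cal.pkl','rb'))\n",1)
s=s.replace("c=robot.get_calibration(n)","c=CAL[n]")
s+='''
def st():
    s=robot.sense(); R=np.array(s["orientation"]); p=np.array(s["tool_pos"])
    yaw=np.degrees(np.arctan2(R[1,1],R[0,1]))  # angle of tool y
    print("t%.2f p %s yawY %.1f tilt %.2f q6 %.2f F %s M %s w %.1f"%(s["t"],p.round(1),yaw,np.degrees(np.arccos(-R[2,2])),s["joint_pos"][5],np.round(s["contact_force"],1),np.round(s["ft_torque"],2),s["gripper_width"]))
    return p,yaw,R,s
def plan(p,yaw,R,tgt,ty,n):
    """n equal rows to world TCP tgt and tool-y angle ty; prints tool-axis rows in cm/deg"""
    d=(np.array(tgt)-p)/n; tw=-((ty-yaw+180)%360-180)/n; rows=[]
    for k in range(n):
        a=np.radians(yaw-tw*k); y=np.array([np.cos(a),np.sin(a)]); x=np.array([y[1],-y[0]])
        x=-np.array([-y[1],y[0]])*-1 if False else np.array([-y[1],y[0]])
        rows.append([d[:2]@x/10, d[:2]@y/10, -d[2]/10])
    print("twist %.2f"%tw,np.round(rows,2).tolist())
'''
s=s.replace("        x=-np.array([-y[1],y[0]])*-1 if False else np.array([-y[1],y[0]])\n","        # tool x = y cross z(down)\n").replace("x=np.array([y[1],-y[0]])","x=np.array([-y[1],y[0]])")
open("h.py","w").write(s)
E
python3 - <<'E'
from h import *
p,yaw,R,s=st(); 
a=np.radians(yaw); print("x check",R[:2,0],[-np.sin(a),np.cos(a)])
for n,uv,z in(("bottle",(322,222),30),("jar",(240,232),65)): print(n,ray("top",np.array(uv)/1.5,z))
t=np.load("top0.npy")
p=fit(t,"top",wr,[553,245,-.35],50,90,(142,189,18,29),[5,5,.15])[0]
s=np.load("scene0.npy")
c=crop(t,138,180,42,50,8)
P=((proj("top",wr(p))-[138,180]+.5)*8).astype(int); cv2.polylines(c,[cv2.convexHull(P)],True,(0,255,0),1)
P=((proj("top",boxpts(p[0],p[1],p[2],30,30,6,40))-[138,180]+.5)*8).astype(int); cv2.polylines(c,[cv2.convexHull(P)],True,(255,255,0),1)
d=crop(s,315,180,42,50,8)
P=((proj("scene",wr(p))-[315,180]+.5)*8).astype(int); cv2.polylines(d,[cv2.convexHull(P)],True,(0,255,0),1)
cv2.imwrite("pics/c2.png",np.hstack([c,d]))
E
```

```text
t0.10 p [ 136.8 -609.3  232.6] yawY 102.6 tilt 0.11 q6 -0.26 F [0.7 0.2 0.6] M [-0.04  0.06  0.06] w 87.1
x check [-0.97575493 -0.21886591] [np.float64(-0.975755011762108), np.float64(-0.21886561406746494)]
bottle [716.17863261 103.64510038  30.        ]
jar [686.9473594  243.01109401  65.        ]
```

send_rows([
  [-4.8,3.5,0],
  [-4.8,3.5,0],
  [-4.8,3.5,0],
  [-4.8,3.5,0],
  [-4.8,3.5,0],
  [-4.8,3.5,0],
  [-4.8,3.5,0],
  [-4.8,3.5,0],
], twist=[0,0,0,0,0,0,0,0], fingers=60)

```text
t: 1.1
tool_pos: [456.6, -243.9, 229.3]
orientation: [[-0.978, -0.21, -0.004], [-0.21, 0.978, 0.006], [0.003, 0.007, -1.0]]
contact_force: [-0.5, -1.4, 0.5]
gripper_width: 52.4
```

View pics/c2.png

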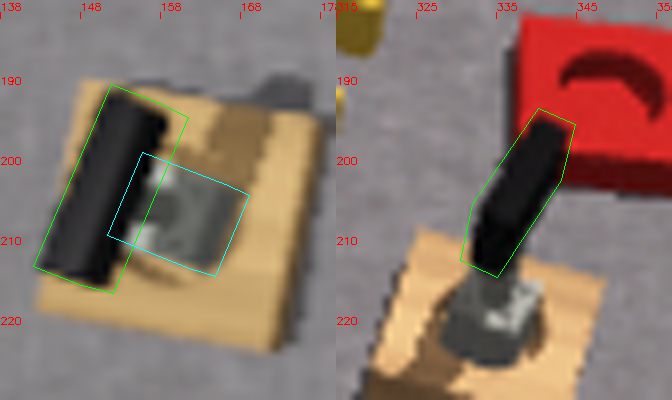

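Run:
```python
from h import *
p,yaw,R,s=st(); plan(p,yaw,R,(554.5,247.5,170),71,10)
```

```text
t1.10 p [ 456.6 -243.9  229.3] yawY 102.1 tilt 0.43 q6 -1.18 F [-0.5 -1.4  0.5] M [-0.13 -0.14 -0.01] w 52.4
twist 3.11 [[-1.99, 4.6, 0.59], [-1.74, 4.7, 0.59], [-1.48, 4.79, 0.59], [-1.22, 4.86, 0.59], [-0.95, 4.92, 0.59], [-0.68, 4.96, 0.59], [-0.41, 4.99, 0.59], [-0.14, 5.01, 0.59], [0.13, 5.01, 0.59], [0.4, 4.99, 0.59]]
```

send_rows([
  [-2.0,4.6,0.5],
  [-1.7,4.7,0.5],
  [-1.5,4.8,0.5],
  [-1.2,4.9,0.5],
  [-0.9,4.9,0.5],
  [-0.7,5.0,0.5],
  [-0.4,5.0,0.5],
  [-0.1,5.0,0.5],
], twist=[3.1,3.1,3.1,3.1,3.1,3.1,3.1,3.1])

```text
t: 2.1
tool_pos: [536.6, 163.8, 187.8]
orientation: [[-0.973, 0.231, -0.007], [0.231, 0.973, 0.006], [0.008, 0.004, -1.0]]
contact_force: [-0.1, 0.3, 0.3]
gripper_width: 52.1
```

send_rows([
  [0.1,5.0,0.5],
  [0.2,3.0,0.5],
  [0,0,0],
], twist=[3.1,3.1,0])

```text
t: 2.48
tool_pos: [553.2, 247.6, 175.2]
orientation: [[-0.942, 0.335, -0.011], [0.335, 0.942, 0.004], [0.011, -0.0, -1.0]]
contact_force: [0.1, -0.4, 0.6]
gripper_width: 52.3
```

Run:
```python
from h import *
p,yaw,R,s=st(); print(s["joint_pos"]); plan(p,yaw,R,(554.5,247.5,103),71,3)
```

```text
t2.48 p [553.2 247.6 175.2] yawY 70.4 tilt 0.64 q6 -2.59 F [ 0.1 -0.4  0.6] M [-0.1  -0.05 -0.02] w 52.3
[ 0.68285496  0.40232266 -0.11406109 -0.01085265 -1.06027435 -2.58953813]
twist -0.18 [[-0.04, 0.01, 2.41], [-0.04, 0.01, 2.41], [-0.04, 0.01, 2.41]]
```

send_rows([
  [-0.1,0,2.4],
  [-0.1,0,2.4],
  [0,0,2.3],
  [0,0,0],
], twist=[0,0,0,0])

```text
t: 2.98
tool_pos: [553.2, 244.0, 102.4]
orientation: [[-0.942, 0.334, -0.012], [0.334, 0.942, 0.002], [0.012, -0.002, -1.0]]
contact_force: [0.4, -0.7, -0.7]
gripper_width: 52.2
```

Run:
```python
from h import *
p,yaw,R,s=st(); 
t=robot.get_image("top"); s=robot.get_image("scene"); np.save("t1.npy",t)
cv2.imwrite("pics/d1.png",np.hstack([crop(t,125,170,60,60,6),crop(s,305,165,60,60,6)]))
```

```text
t2.98 p [553.2 244.  102.4] yawY 70.5 tilt 0.72 q6 -2.58 F [ 0.4 -0.7 -0.7] M [ 0.01 -0.04 -0.03] w 52.2
```

View pics/d1.png

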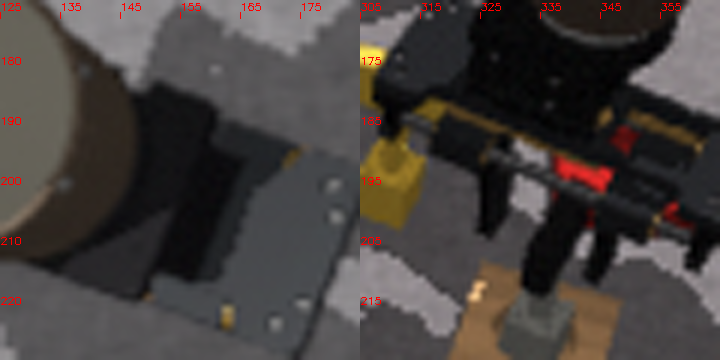

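Scene crop: the fingers (col 326 and 345) straddle the black handle (col 337). I'll centre by 3 mm and close.

send_rows([
  [0,0.3,0],
  [0,0,0],
], twist=[0,0])

```text
t: 3.32
tool_pos: [557.1, 248.5, 107.3]
orientation: [[-0.943, 0.334, -0.004], [0.334, 0.943, 0.007], [0.006, 0.006, -1.0]]
contact_force: [-0.5, -0.4, 0.4]
gripper_width: 52.3
```

send_rows([
  [0,0,0],
  [0,0,0],
  [0,0,0],
  [0,0,0],
], twist=[0,0,0,0], fingers=0, newtons=35)

```text
t: 3.82
tool_pos: [557.4, 248.9, 108.5]
orientation: [[-0.943, 0.334, -0.003], [0.334, 0.943, 0.009], [0.005, 0.007, -1.0]]
contact_force: [0.2, 0.1, -0.7]
gripper_width: 20.2
```

Run:
```python
from h import *
st()
```

```text
t3.83 p [557.4 248.9 108.5] yawY 70.5 tilt 0.51 q6 -2.58 F [ 0.2  0.1 -0.7] M [-0.03 -0.02  0.02] w 20.2
```

send_rows([
  [0,0,0],
  [0.1,-0.1,0.5],
  [0,0,0],
], twist=[0,0,0], fingers=35)

```text
t: 4.2
tool_pos: [555.8, 248.2, 102.8]
orientation: [[-0.943, 0.334, -0.003], [0.334, 0.943, 0.008], [0.006, 0.007, -1.0]]
contact_force: [0.6, 0.1, 0.6]
gripper_width: 30.1
```

send_rows([
  [0,0,0],
  [0,0,0],
  [0,0,0],
  [0,0,0],
], twist=[0,0,0,0], fingers=0, newtons=35)

```text
t: 4.7
tool_pos: [555.9, 248.3, 102.7]
orientation: [[-0.943, 0.333, -0.003], [0.333, 0.943, 0.008], [0.006, 0.007, -1.0]]
contact_force: [0.4, -0.1, -0.4]
gripper_width: 16.2
```

Run:
```python
from h import *
st()
```

```text
t4.70 p [555.9 248.3 102.7] yawY 70.5 tilt 0.51 q6 -2.59 F [ 0.4 -0.1 -0.4] M [-0.05 -0.03  0.01] w 16.2
```

send_rows([
  [0,0,-2],
  [0,0,-3.5],
  [0,0,-4],
  [0,0,0],
  [0,0,0],
], twist=[0,0,0,0,0])

```text
t: 5.32
tool_pos: [552.9, 245.9, 194.4]
orientation: [[-0.942, 0.335, -0.014], [0.335, 0.942, 0.004], [0.015, -0.001, -1.0]]
contact_force: [-0.9, -1.4, -3.4]
gripper_width: 15.6
```

Run:
```python
from h import *
p,yaw,R,s=st(); print(s["joint_efforts"]); plan(p,yaw,R,(566.8,-73.4,192),90.1,8)
im=robot.get_image("scene"); np.save("s_lift.npy",im)
```

```text
t5.33 p [552.9 245.9 194.4] yawY 70.4 tilt 0.84 q6 -2.59 F [-0.9 -1.4 -3.4] M [-0.12 -0.08  0.02] w 15.6
[ 1.79578958e-02 -4.09656572e+01  1.95681202e+01  4.43186134e+00
 -6.26915018e-02 -1.92104244e-04]
twist -2.46 [[-1.5, -3.7, 0.03], [-1.34, -3.76, 0.03], [-1.18, -3.82, 0.03], [-1.01, -3.86, 0.03], [-0.85, -3.9, 0.03], [-0.68, -3.94, 0.03], [-0.51, -3.96, 0.03], [-0.34, -3.98, 0.03]]
```

send_rows([
  [-1.5,-3.7,0],
  [-1.3,-3.8,0],
  [-1.2,-3.8,0],
  [-1.0,-3.9,0],
  [-0.9,-3.9,0],
  [-0.7,-3.9,0],
  [-0.5,-3.8,0],
  [-0.3,-2.5,0],
], twist=[-2.5,-2.5,-2.5,-2.5,-2.5,-2.5,-2.4,-2.4])

```text
t: 6.38
tool_pos: [564.0, -65.4, 179.5]
orientation: [[-0.999, -0.018, -0.037], [-0.018, 1.0, -0.003], [0.037, -0.002, -0.999]]
contact_force: [0.7, 0.8, -2.1]
gripper_width: 15.4
```

send_rows([
  [0,0,0],
  [0,0,0],
], twist=[0,0])

```text
t: 6.62
tool_pos: [562.6, -66.8, 176.5]
orientation: [[-0.999, -0.015, -0.043], [-0.015, 1.0, -0.003], [0.043, -0.002, -0.999]]
contact_force: [0.0, -0.8, -2.7]
gripper_width: 15.5
```

Run:
```python
from h import *
p,yaw,R,s=st(); print(R.round(3)[:,2],s["joint_efforts"][5]); plan(p,yaw,R,(566.8,-73.4,190),90.1,1)
s0=np.load("scene0.npy"); im=robot.get_image("scene"); np.save("s_b1.npy",im)
P=proj("scene",[[566.8,-73.4,90],[566.8,-73.4,78]]); print(P)
u,v=P[0].astype(int); cv2.imwrite("pics/e1.png",np.hstack([crop(im,u-28,v-32,56,56,7),crop(s0,u-28,v-32,56,56,7)]))
t=robot.get_image("top"); np.save("t_b1.npy",t)
```

```text
t6.62 p [562.6 -66.8 176.5] yawY 90.8 tilt 2.46 q6 -1.72 F [ 0.  -0.8 -2.7] M [ 0.08 -0.11  0.02] w 15.5
[-0.043 -0.003 -0.999] 0.006203177181305364
twist 0.75 [[-0.41, -0.67, -1.35]]
[[237.74909887 193.19395322]
 [237.8635191  195.63364881]]
```

View pics/e1.png

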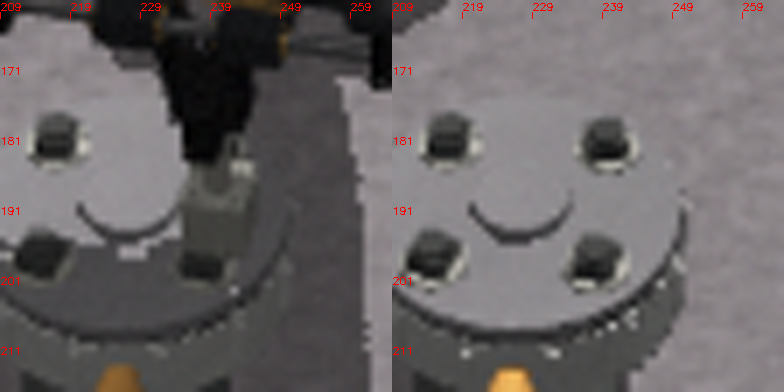

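Scene crop: the wrench tube hangs over bolt 1 (tube about cols 235–244, rows 185–197; bolt 1 at 238,198). The tool has tilted by 2.5° during the moves, so I'll check whether that drift is static.

send_rows([
  [0,0,0],
  [0,0,0],
], twist=[0,0])

```text
t: 6.98
tool_pos: [562.8, -64.9, 176.8]
orientation: [[-0.999, -0.018, -0.042], [-0.018, 1.0, -0.003], [0.042, -0.002, -0.999]]
contact_force: [-0.9, -0.1, -2.4]
gripper_width: 15.9
```

send_rows([
  [-0.4,-0.6,-1.5],
], twist=[0])

```text
t: 7.1
tool_pos: [566.6, -70.2, 190.8]
orientation: [[-0.999, -0.019, -0.045], [-0.019, 1.0, -0.003], [0.045, -0.002, -0.999]]
contact_force: [-0.6, -0.6, -2.6]
gripper_width: 15.9
```

send_rows([
  [0,0,0],
], twist=[0])

```text
t: 7.22
tool_pos: [567.7, -69.9, 192.0]
orientation: [[-0.999, -0.019, -0.042], [-0.019, 1.0, -0.003], [0.042, -0.002, -0.999]]
contact_force: [0.3, 0.4, -2.2]
gripper_width: 15.9
```

send_rows([
  [0,0,0],
], twist=[0])

```text
t: 7.35
tool_pos: [567.1, -69.6, 191.4]
orientation: [[-0.999, -0.019, -0.043], [-0.019, 1.0, -0.002], [0.043, -0.002, -0.999]]
contact_force: [0.1, 0.4, -3.2]
gripper_width: 15.5
```

Run:
```python
from h import *
p,yaw,R,s=st(); print(R.round(4)[:,2],s["joint_pos"],s["joint_efforts"])
```

```text
t7.35 p [567.1 -69.6 191.4] yawY 91.1 tilt 2.47 q6 -1.71 F [ 0.1  0.4 -3.2] M [ 0.02 -0.12  0.02] w 15.5
[-0.043  -0.0024 -0.9991] [ 0.15902365  0.34850538 -0.15709701 -0.00493123 -1.10806087 -1.70851852] [-2.66174373e-02 -3.77094626e+01  1.87004274e+01  4.34679776e+00
 -1.97133562e-01  6.36051664e-04]
```

Run:
```python
from h import *
z=np.array([-.043,-.003,-.999]); p=np.array([562.7,-65.9,176.6])  # TCP at picture
a=np.radians(1.0); X=np.array([np.cos(a),np.sin(a),-.043]); Y=np.array([-np.sin(a),np.cos(a),0])
b=p+97*z; C=[b+i*15*X+j*15*Y-k*z for k in(0,34) for i in(-1,1) for j in(-1,1)]
print("bottom",b); print(proj("scene",C).round(1).tolist())
s0=np.load("scene0.npy")
for q in np.load("B.npy"):
    c=proj("scene",[[q[0],q[1],72]])[0]; w=(int(c[0])-6,int(c[1])-5,13,11)
    print(q[:2].round(1), fit(s0,"scene",bo,q,80,125,w,[3,3,.1])[0:2])
```

```text
bottom [558.529 -66.191  79.697]
[[237.2, 189.8], [245.9, 191.1], [235.1, 196.6], [244.0, 197.9], [236.7, 183.1], [245.7, 184.4], [234.7, 189.9], [243.7, 191.3]]
[566.6 -73.4] (array([ 5.68440880e+02, -7.45413345e+01, -6.83698131e-02]), np.float64(6.7471639796836005))
[ 580.3 -149.8] (array([ 5.81917685e+02, -1.50822244e+02, -1.39930450e-01]), np.float64(4.644716146995393))
[ 504.2 -163.7] (array([ 5.06160098e+02, -1.64867544e+02,  1.40129285e-01]), np.float64(1.279265281128676))
[490.6 -87.6] (array([ 4.92030354e+02, -8.89222482e+01,  4.13979766e-01]), np.float64(4.121341411261198))
```

send_rows([
  [-0.6,-0.4,0.5],
  [0,0,0],
  [0,0,0.8],
  [0,0,0],
], twist=[1,0,0,0])

```text
t: 7.85
tool_pos: [571.9, -73.5, 175.5]
orientation: [[-0.999, -0.0, -0.046], [-0.0, 1.0, -0.002], [0.046, -0.002, -0.999]]
contact_force: [-0.5, 0.2, -3.3]
gripper_width: 15.5
```

```bash
cat >> h.py <<'E'
def bot():
    p,yaw,R,s=st(); b=p+97*R[:,2]; print("bottom",b.round(1),"tz",R[:2,2].round(3),"wyaw %.1f"%(yaw-90),"tau6 %.4f"%s["joint_efforts"][5])
    return p,yaw,R,s,b
def togo(b,yaw,R,tgt,wy):
    d=np.array(tgt)-b; print("tool-cm",(R.T@d/10).round(2),"twist %.1f"%(yaw-90-wy))
BT={1:(567.6,-74.0,66),2:(581.3,-150.4,66),3:(505.0,-164.4,66),4:(491.1,-88.0,66)}
E
python3 - <<'E'
from h import *
p,yaw,R,s,b=bot(); togo(b,yaw,R,BT[1],0)
E
```

```text
t7.85 p [571.9 -73.5 175.5] yawY 90.0 tilt 2.65 q6 -1.72 F [-0.5  0.2 -3.3] M [-0.04 -0.03  0.01] w 15.5
bottom [567.4 -73.7  78.6] tz [-0.046 -0.002] wyaw 0.0 tau6 -0.0009
tool-cm [-0.08 -0.03  1.26] twist 0.0
```

send_rows([
  [0,0,0.6],
  [0,0,0.6],
  [0,0,0.1],
  [0,0,0],
], twist=[0,0,0,0])

```text
t: 8.35
tool_pos: [571.6, -73.4, 162.7]
orientation: [[-0.999, -0.001, -0.045], [-0.001, 1.0, -0.003], [0.045, -0.003, -0.999]]
contact_force: [-0.0, -0.0, -1.4]
gripper_width: 15.6
```

Run:
```python
from h import *
p,yaw,R,s,b=bot(); togo(b,yaw,R,BT[1],0)
```

```text
t8.35 p [571.6 -73.4 162.7] yawY 90.1 tilt 2.57 q6 -1.72 F [-0.  -0.  -1.4] M [ 0.02 -0.   -0.03] w 15.6
bottom [567.3 -73.7  65.8] tz [-0.045 -0.003] wyaw 0.1 tau6 -0.0014
tool-cm [-0.03 -0.03 -0.02] twist 0.1
```

send_rows([
  [0,0,0],
  [0,0,0],
  [0,0,0],
  [0,0,0],
  [0,0,0],
  [0,0,0],
], twist=[7,7,7,7,7,3])

```text
t: 9.1
tool_pos: [571.3, -73.4, 162.7]
orientation: [[-0.775, 0.63, -0.045], [0.631, 0.776, -0.003], [0.033, -0.03, -0.999]]
contact_force: [-0.6, -0.2, -1.8]
gripper_width: 15.5
```

Run:
```python
from h import *
p,yaw,R,s,b=bot(); togo(b,yaw,R,BT[1],0)
```

```text
t9.10 p [571.3 -73.4 162.7] yawY 50.9 tilt 2.56 q6 -2.40 F [-0.6 -0.2 -1.8] M [-0.05 -0.12  0.17] w 15.5
bottom [567.  -73.7  65.8] tz [-0.045 -0.003] wyaw -39.1 tau6 0.0525
tool-cm [-0.07  0.01 -0.02] twist -39.1
```

send_rows([
  [0,0,0],
  [0,0,0],
  [0,0,0],
  [0,0,0],
], twist=[4,0,-7,-6])

```text
t: 9.6
tool_pos: [571.4, -73.5, 162.7]
orientation: [[-0.869, 0.494, -0.044], [0.494, 0.869, -0.003], [0.037, -0.024, -0.999]]
contact_force: [-0.2, -1.7, -2.2]
gripper_width: 15.7
```

send_rows([
  [0,0,0],
  [0,0,-1],
  [0,0,-2],
  [0,0,0],
], twist=[0,0,0,0])

```text
t: 10.1
tool_pos: [572.9, -73.4, 194.0]
orientation: [[-0.867, 0.497, -0.044], [0.497, 0.868, -0.002], [0.037, -0.024, -0.999]]
contact_force: [0.3, 0.4, -2.6]
gripper_width: 15.5
```

Run:
```python
from h import *
p,yaw,R,s,b=bot(); togo(b,yaw,R,BT[3],8.7)
plan(b,yaw,R,(505,-164.4,92),98.7,6)
```

```text
t10.10 p [572.9 -73.4 194. ] yawY 60.2 tilt 2.51 q6 -2.24 F [ 0.3  0.4 -2.6] M [-0.02 -0.2  -0.01] w 15.5
bottom [568.7 -73.6  97.1] tz [-0.044 -0.002] wyaw -29.8 tau6 0.0041
tool-cm [  0.89 -10.96   3.4 ] twist -38.5
twist -6.41 [[0.17, -1.84, 0.08], [0.37, -1.81, 0.08], [0.57, -1.76, 0.08], [0.77, -1.68, 0.08], [0.95, -1.59, 0.08], [1.12, -1.47, 0.08]]
```

send_rows([
  [0.2,-1.8,0],
  [0.4,-1.8,0],
  [0.6,-1.8,0],
  [0.8,-1.7,0],
  [1.0,-1.6,0],
  [1.1,-1.5,0],
  [0,0,0],
  [0,0,0],
], twist=[-6.4,-6.4,-6.4,-6.4,-6.4,-6.4,0,0])

```text
t: 11.1
tool_pos: [504.0, -165.8, 192.5]
orientation: [[-0.985, -0.165, -0.05], [-0.165, 0.986, 0.001], [0.049, 0.009, -0.999]]
contact_force: [0.2, 0.1, -2.2]
gripper_width: 16.1
```

```bash
cat >> h.py <<'E'
def bang(im,i):
    q=np.load("B.npy")[i-1]; c=proj("top",[[q[0],q[1],75]])[0]
    out=[]
    for a0 in(q[2],q[2]-.5,q[2]-.9,q[2]-1.2):
        r=fit(im,"top",bo,[q[0],q[1],a0],95,160,(int(round(c[0]))-5,int(round(c[1]))-5,12,12),[2,2,.2]); out.append(r)
    r=min(out,key=lambda r:r[1]); turn=np.degrees(q[2]-r[0][2])%90
    print("bolt",i,"cost %.1f mask %.0f"%(r[1],r[2]),r[0].round(2),"turned cw mod90: %.1f"%turn)
E
python3 - <<'E'
from h import *
p,yaw,R,s,b=bot(); togo(b,yaw,R,BT[3],8.7)
t=robot.get_image("top"); np.save("t_b3.npy",t); bang(t,1)
cv2.imwrite("pics/f1.png",crop(t,262,182,68,70,6))
E
```

```text
t11.10 p [ 504.  -165.8  192.5] yawY 99.5 tilt 2.86 q6 -1.39 F [ 0.2  0.1 -2.2] M [-0.01 -0.19  0.06] w 16.1
bottom [ 499.1 -165.7   95.6] tz [-0.05   0.001] wyaw 9.5 tau6 0.0099
tool-cm [-0.74  0.01  2.93] twist 0.8
bolt 1 cost 3.5 mask 12 [561.62 -98.19   1.57] turned cw mod90: 89.9
```

View pics/f1.png

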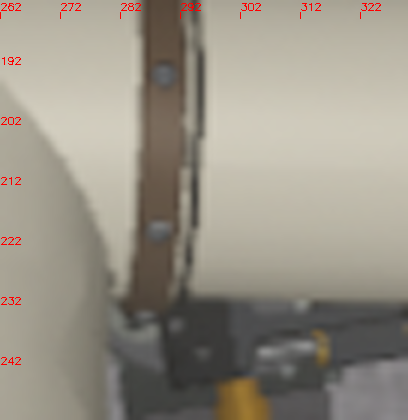

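Top view is blocked by the arm, so I'll use the scene camera for bolt angles. Next, lower onto bolt 3.

send_rows([
  [-0.7,0,0.8],
  [0,0,0.6],
  [0,0,0],
], twist=[0.8,0,0])

```text
t: 11.52
tool_pos: [511.2, -163.3, 176.4]
orientation: [[-0.987, -0.151, -0.051], [-0.151, 0.989, 0.001], [0.05, 0.009, -0.999]]
contact_force: [0.2, 0.1, -2.2]
gripper_width: 15.2
```

```bash
cat >> h.py <<'E'
def sang(im,i,s0=np.load("scene0.npy")):
    q=np.load("B.npy")[i-1].copy(); q[:2]+=[1.7,-1.1]; c=proj("scene",[[q[0],q[1],72]])[0]; w=(int(c[0])-6,int(c[1])-5,13,11)
    R=[]
    for I in(s0,im):
        R.append(min([fit(I,"scene",bo,[q[0],q[1],q[2]-k],80,125,w,[2,2,.2]) for k in(0,.5,1.)],key=lambda r:r[1]))
    print("bolt",i,R[1][0].round(2),"cost %.1f (was %.1f)"%(R[1][1],R[0][1]),"cw turn mod90 %.1f (vs top0 %.1f)"%(np.degrees(R[0][0][2]-R[1][0][2])%90,np.degrees(q[2]-R[1][0][2])%90))
E
python3 - <<'E'
from h import *
p,yaw,R,s,b=bot(); togo(b,yaw,R,BT[3],8.7)
im=robot.get_image("scene"); np.save("s_b3.npy",im); sang(im,1)
u,v=225,190; cv2.imwrite("pics/g1.png",crop(im,u-28,v-30,62,56,9))
E
```

```text
t11.53 p [ 511.2 -163.3  176.4] yawY 98.7 tilt 2.92 q6 -1.41 F [ 0.2  0.1 -2.2] M [-0.01 -0.07  0.04] w 15.2
bottom [ 506.3 -163.2   79.5] tz [-0.051  0.001] wyaw 8.7 tau6 -0.0024
tool-cm [ 0.08 -0.11  1.35] twist -0.0
bolt 1 [ 5.6489e+02 -7.7110e+01 -4.1000e-01] cost 87.5 (was 7.3) cw turn mod90 19.9 (vs top0 23.8)
```

View pics/g1.png

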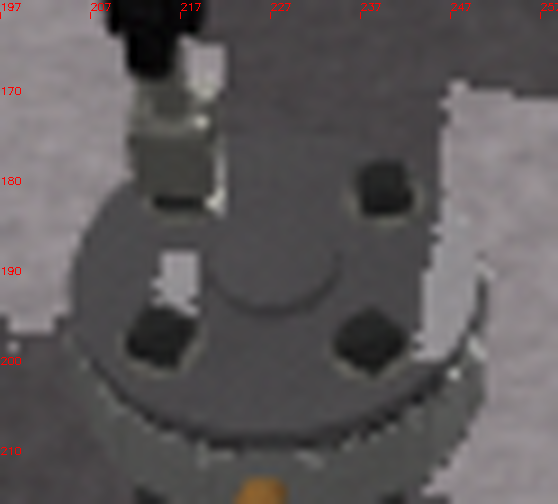

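Scene crop: the tube sits over bolt 3 (216,178). Bolt 1 at (238,198) is in shadow and clearly turned into a diamond. I'll refit with adapted thresholds.

```bash
sed -i 's/fit(I,"scene",bo,\[q\[0\],q\[1\],q\[2\]-k\],80,125,w/fit(I,"scene",bo,[q[0],q[1],q[2]-k],*th(I,w),w/' h.py
cat >> h.py <<'E'
def th(I,w):
    g=I[w[1]:w[1]+w[3],w[0]:w[0]+w[2]].max(2).astype(float); d=np.percentile(g,8); b=np.median(np.r_[g[0],g[-1],g[:,0],g[:,-1]])
    return d+.25*(b-d),d+.85*(b-d)
E
python3 - <<'E'
from h import *
im=np.load("s_b3.npy"); sang(im,1); sang(im,2)
E
```

```text
bolt 1 [ 5.6737e+02 -7.4640e+01 -4.9000e-01] cost 1.9 (was 6.4) cw turn mod90 26.1 (vs top0 28.2)
bolt 2 [ 5.8166e+02 -1.5098e+02 -1.9000e-01] cost 2.0 (was 4.1) cw turn mod90 3.0 (vs top0 2.8)
```

send_rows([
  [0,-0.1,0.6],
  [0,0,0.6],
  [0,0,0.1],
  [0,0,0],
], twist=[0,0,0,0])

```text
t: 12.08
tool_pos: [510.6, -164.6, 162.9]
orientation: [[-0.987, -0.15, -0.051], [-0.151, 0.989, 0.001], [0.05, 0.009, -0.999]]
contact_force: [0.8, 0.4, -2.6]
gripper_width: 16.0
```

Run:
```python
from h import *
p,yaw,R,s,b=bot(); togo(b,yaw,R,BT[3],8.7)
```

```text
t12.07 p [ 510.6 -164.6  162.9] yawY 98.7 tilt 2.90 q6 -1.41 F [ 0.8  0.4 -2.6] M [-0.   -0.14  0.04] w 16.0
bottom [ 505.7 -164.4   66.1] tz [-0.051  0.001] wyaw 8.7 tau6 -0.0019
tool-cm [0.07 0.01 0.01] twist -0.0
```

send_rows([
  [0,0,0],
  [0,0,0],
  [0,0,0],
  [0,0,0],
  [0,0,0],
  [0,0,0],
  [0,0,0],
  [0,0,0],
], twist=[7,7,7,7,7,5,3,0])

```text
t: 13.08
tool_pos: [509.5, -164.3, 162.8]
orientation: [[-0.812, 0.581, -0.053], [0.582, 0.813, 0.002], [0.044, -0.029, -0.999]]
contact_force: [0.6, 0.2, -2.7]
gripper_width: 15.9
```

```bash
python3 -c "from h import *; bot()"
```

```text
t13.07 p [ 509.5 -164.3  162.8] yawY 54.4 tilt 3.02 q6 -2.18 F [ 0.6  0.2 -2.7] M [-0.06 -0.17  0.13] w 15.9
bottom [ 504.3 -164.1   66. ] tz [-0.053  0.002] wyaw -35.6 tau6 -0.1996
```

send_rows([
  [0,0,0],
  [0,0,0],
  [0,0,0],
  [0,0,-1],
  [0,0,-2],
  [0,0,0],
], twist=[-7,-6,0,0,0,0])

```text
t: 13.82
tool_pos: [512.0, -164.3, 195.1]
orientation: [[-0.924, 0.379, -0.05], [0.379, 0.925, 0.002], [0.047, -0.017, -0.999]]
contact_force: [-0.3, -0.2, -3.6]
gripper_width: 16.0
```

Run:
```python
from h import *
p,yaw,R,s,b=bot(); togo(b,yaw,R,BT[2],-8.2)
plan(b,yaw,R,(581.3,-150.4,92),81.8,4)
```

```text
t13.82 p [ 512.  -164.3  195.1] yawY 67.7 tilt 2.86 q6 -1.95 F [-0.3 -0.2 -3.6] M [ 0.01 -0.21 -0.03] w 16.0
bottom [ 507.2 -164.2   98.3] tz [-0.05   0.002] wyaw -22.3 tau6 0.0031
tool-cm [-6.48  4.14  2.85] twist -14.1
twist -3.52 [[-1.58, 1.02, 0.16], [-1.64, 0.92, 0.16], [-1.7, 0.82, 0.16], [-1.74, 0.71, 0.16]]
```

send_rows([
  [-1.6,1.0,0],
  [-1.6,0.9,0],
  [-1.7,0.8,0],
  [-1.7,0.7,0],
  [0,0,0],
  [0,0,0],
], twist=[-3.5,-3.5,-3.5,-3.5,0,0])

```text
t: 14.58
tool_pos: [584.4, -150.1, 188.3]
orientation: [[-0.988, 0.142, -0.055], [0.142, 0.99, 0.004], [0.055, -0.004, -0.998]]
contact_force: [-0.5, 0.8, -2.3]
gripper_width: 15.5
```

Run:
```python
from h import *
p,yaw,R,s,b=bot(); togo(b,yaw,R,BT[2],-8.2)
im=robot.get_image("scene"); np.save("s_b2.npy",im); sang(im,1); sang(im,3)
```

```text
t14.57 p [ 584.4 -150.1  188.3] yawY 81.8 tilt 3.16 q6 -1.73 F [-0.5  0.8 -2.3] M [-0.04 -0.08  0.  ] w 15.5
bottom [ 579.1 -149.7   91.4] tz [-0.055  0.004] wyaw -8.2 tau6 0.0046
tool-cm [-0.37 -0.03  2.53] twist 0.0
bolt 1 [ 5.6739e+02 -7.4630e+01 -4.4000e-01] cost 1.9 (was 6.4) cw turn mod90 22.9 (vs top0 25.1)
bolt 3 [ 486.06 -184.98   -1.65] cost 9.0 (was 1.0) cw turn mod90 13.0 (vs top0 13.5)
```

send_rows([
  [-0.4,0,0.5],
  [0,0,0.5],
  [0,0,0],
], twist=[0,0,0])

```text
t: 15.0
tool_pos: [586.8, -151.0, 177.5]
orientation: [[-0.988, 0.143, -0.055], [0.143, 0.99, 0.005], [0.055, -0.003, -0.998]]
contact_force: [-0.3, -0.4, -1.8]
gripper_width: 15.4
```

Run:
```python
from h import *
p,yaw,R,s,b=bot(); togo(b,yaw,R,BT[2],-8.2)
```

```text
t15.00 p [ 586.8 -151.   177.5] yawY 81.8 tilt 3.19 q6 -1.72 F [-0.3 -0.4 -1.8] M [-0.01 -0.15  0.  ] w 15.4
bottom [ 581.4 -150.5   80.7] tz [-0.055  0.005] wyaw -8.2 tau6 -0.0009
tool-cm [-0.07  0.02  1.46] twist -0.0
```

send_rows([
  [0,0,0.6],
  [0,0,0.7],
  [0,0,0.1],
  [0,0,0],
], twist=[0,0,0,0])

```text
t: 15.5
tool_pos: [585.8, -150.9, 162.7]
orientation: [[-0.988, 0.143, -0.056], [0.143, 0.99, 0.004], [0.056, -0.004, -0.998]]
contact_force: [-0.8, 0.0, -1.4]
gripper_width: 16.1
```

Run:
```python
from h import *
p,yaw,R,s,b=bot(); togo(b,yaw,R,BT[2],-8.2)
```

```text
t15.50 p [ 585.8 -150.9  162.7] yawY 81.8 tilt 3.19 q6 -1.72 F [-0.8  0.  -1.4] M [ 0.04 -0.12 -0.  ] w 16.1
bottom [ 580.4 -150.5   65.9] tz [-0.056  0.004] wyaw -8.2 tau6 -0.0021
tool-cm [-0.09  0.02 -0.02] twist -0.0
```

send_rows([
  [0,0,0],
  [0,0,0],
  [0,0,0],
  [0,0,0],
  [0,0,0],
  [0,0,0],
  [0,0,0],
  [0,0,0],
], twist=[7,7,7,7,7,5,4,0])

```text
t: 16.5
tool_pos: [586.0, -150.7, 163.0]
orientation: [[-0.594, 0.803, -0.055], [0.804, 0.595, 0.004], [0.036, -0.042, -0.998]]
contact_force: [-0.0, -0.1, -2.7]
gripper_width: 15.7
```

```bash
python3 -c "from h import *; bot()"
```

```text
t16.50 p [ 586.  -150.7  163. ] yawY 36.5 tilt 3.16 q6 -2.51 F [-0.  -0.1 -2.7] M [-0.06 -0.13  0.08] w 15.7
bottom [ 580.6 -150.3   66.2] tz [-0.055  0.004] wyaw -53.5 tau6 -0.2092
```

send_rows([
  [0,0,0],
  [0,0,0],
  [0,0,0],
  [0,0,-1],
  [0,0,-2],
  [0,0,0],
], twist=[-7,-6,0,0,0,0])

```text
t: 17.25
tool_pos: [588.7, -151.0, 195.5]
orientation: [[-0.764, 0.644, -0.052], [0.644, 0.765, 0.004], [0.042, -0.031, -0.999]]
contact_force: [-0.4, -0.6, -2.6]
gripper_width: 16.0
```

Run:
```python
from h import *
p,yaw,R,s,b=bot(); togo(b,yaw,R,BT[4],23.8)
plan(b,yaw,R,(491.1,-88.0,95),113.8,7)
```

```text
t17.25 p [ 588.7 -151.   195.5] yawY 49.9 tilt 2.99 q6 -2.28 F [-0.4 -0.6 -2.6] M [-0.01 -0.21 -0.04] w 16.0
bottom [ 583.6 -150.7   98.7] tz [-0.052  0.004] wyaw -40.1 tau6 0.0044
tool-cm [10.96 -1.06  3.77] twist -63.9
twist -9.13 [[1.59, -0.17, 0.05], [1.59, 0.09, 0.05], [1.56, 0.34, 0.05], [1.49, 0.58, 0.05], [1.37, 0.81, 0.05], [1.23, 1.02, 0.05], [1.05, 1.2, 0.05]]
```

send_rows([
  [1.6,-0.2,0],
  [1.6,0.1,0],
  [1.6,0.3,0],
  [1.5,0.6,0],
  [1.4,0.8,0],
  [1.2,1.0,0],
  [1.0,1.2,0],
  [0,0,0],
], twist=[-9.1,-9.1,-9.1,-9.1,-9.1,-9.1,-9.1,0])

```text
t: 18.25
tool_pos: [490.0, -87.4, 197.6]
orientation: [[-0.903, -0.426, -0.056], [-0.427, 0.904, 0.006], [0.048, 0.03, -0.998]]
contact_force: [0.8, -0.6, -1.8]
gripper_width: 16.1
```

send_rows([
  [0,0,0],
], twist=[0])

```text
t: 18.38
tool_pos: [490.4, -87.5, 197.6]
orientation: [[-0.904, -0.423, -0.056], [-0.424, 0.905, 0.006], [0.048, 0.029, -0.998]]
contact_force: [0.0, 0.4, -2.9]
gripper_width: 15.7
```

Run:
```python
from h import *
p,yaw,R,s,b=bot(); togo(b,yaw,R,BT[4],23.8)
im=robot.get_image("scene"); np.save("s_b4.npy",im); sang(im,1); sang(im,3); sang(im,2)
cv2.imwrite("pics/g4.png",crop(im,197,160,62,56,9))
```

```text
t18.38 p [490.4 -87.5 197.6] yawY 115.1 tilt 3.21 q6 -1.27 F [ 0.   0.4 -2.9] M [-0.04 -0.18 -0.02] w 15.7
bottom [485.  -86.9 100.7] tz [-0.056  0.006] wyaw 25.1 tau6 0.0114
tool-cm [-0.67 -0.46  3.43] twist 1.3
bolt 1 [567.45 -74.53   1.1 ] cost 2.0 (was 6.4) cw turn mod90 24.7 (vs top0 26.9)
bolt 3 [ 5.0790e+02 -1.6457e+02 -1.8000e-01] cost 8.4 (was 1.0) cw turn mod90 18.6 (vs top0 19.1)
bolt 2 [ 581.33 -151.12   -0.73] cost 1.3 (was 4.1) cw turn mod90 33.6 (vs top0 33.5)
```

View pics/g4.png

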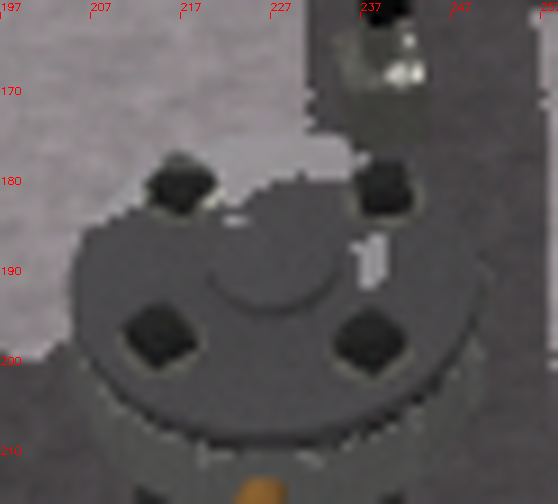

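Scene crop: bolts 2 (214,197), 1 (238,198) and 3 (217,180) now all show as diamonds. Bolt 4 (240,181) is still untouched, with the wrench above it.

send_rows([
  [-0.7,-0.4,1.0],
  [0,0,0.9],
  [0,0,0],
], twist=[1.3,0,0])

```text
t: 18.8
tool_pos: [498.4, -88.6, 175.6]
orientation: [[-0.915, -0.398, -0.057], [-0.399, 0.917, 0.006], [0.05, 0.029, -0.998]]
contact_force: [-1.1, -0.6, -2.9]
gripper_width: 15.7
```

Run:
```python
from h import *
p,yaw,R,s,b=bot(); togo(b,yaw,R,BT[4],23.8)
```

```text
t18.80 p [498.4 -88.6 175.6] yawY 113.5 tilt 3.31 q6 -1.29 F [-1.1 -0.6 -2.9] M [-0.05 -0.12 -0.03] w 15.7
bottom [492.8 -88.   78.8] tz [-0.057  0.006] wyaw 23.5 tau6 -0.0036
tool-cm [0.09 0.04 1.29] twist -0.3
```

send_rows([
  [0.1,0,0.6],
  [0,0,0.6],
  [0,0,0.1],
  [0,0,0],
], twist=[0,0,0,0])

```text
t: 19.3
tool_pos: [497.0, -88.6, 162.6]
orientation: [[-0.916, -0.398, -0.056], [-0.399, 0.917, 0.007], [0.049, 0.029, -0.998]]
contact_force: [0.1, 0.6, -0.0]
gripper_width: 15.6
```

Run:
```python
from h import *
p,yaw,R,s,b=bot(); togo(b,yaw,R,BT[4],23.8)
```

```text
t19.30 p [497.  -88.6 162.6] yawY 113.5 tilt 3.25 q6 -1.29 F [ 0.1  0.6 -0. ] M [ 0.29  0.03 -0.03] w 15.6
bottom [491.6 -88.   65.8] tz [-0.056  0.007] wyaw 23.5 tau6 -0.0105
tool-cm [ 0.05  0.01 -0.02] twist -0.3
```

send_rows([
  [0,0,0],
  [0,0,0],
  [0,0,0],
  [0,0,0],
  [0,0,0],
  [0,0,0],
  [0,0,0],
  [0,0,0],
], twist=[7,7,7,7,7,5,4,0])

```text
t: 20.3
tool_pos: [496.1, -88.2, 162.7]
orientation: [[-0.927, 0.37, -0.057], [0.371, 0.929, 0.007], [0.055, -0.014, -0.998]]
contact_force: [-0.1, 0.4, -0.7]
gripper_width: 15.9
```

```bash
python3 -c "from h import *; bot()"
```

```text
t20.30 p [496.1 -88.2 162.7] yawY 68.3 tilt 3.27 q6 -2.08 F [-0.1  0.4 -0.7] M [ 0.29 -0.1   0.05] w 15.9
bottom [490.6 -87.5  65.8] tz [-0.057  0.007] wyaw -21.7 tau6 -0.1922
```

send_rows([
  [0,0,0],
  [0,0,0],
  [0,0,0],
  [0,0,-1],
  [0,0,-2],
  [0,0,0],
], twist=[-7,-6,0,0,0,0])

```text
t: 21.05
tool_pos: [497.8, -89.0, 194.0]
orientation: [[-0.988, 0.146, -0.056], [0.146, 0.989, 0.006], [0.057, -0.002, -0.998]]
contact_force: [1.3, -0.8, -3.3]
gripper_width: 16.2
```

Run:
```python
from h import *
p,yaw,R,s,b=bot(); togo(b,yaw,R,BT[1],62)
plan(b,yaw,R,(567.6,-74.0,95),152,7)
```

```text
t21.05 p [497.8 -89.  194. ] yawY 81.6 tilt 3.25 q6 -1.85 F [ 1.3 -0.8 -3.3] M [-0.05 -0.19 -0.03] w 16.2
bottom [492.4 -88.4  97.1] tz [-0.056  0.006] wyaw -8.4 tau6 0.0008
tool-cm [-7.4   2.53  2.69] twist -70.4
twist -10.06 [[-1.03, 0.36, 0.03], [-1.08, 0.17, 0.03], [-1.09, -0.02, 0.03], [-1.07, -0.21, 0.03], [-1.02, -0.39, 0.03], [-0.94, -0.56, 0.03], [-0.82, -0.72, 0.03]]
```

send_rows([
  [-1.0,0.4,0],
  [-1.1,0.2,0],
  [-1.1,0,0],
  [-1.1,-0.2,0],
  [-1.0,-0.4,0],
  [-0.9,-0.6,0],
  [-0.8,-0.7,0],
  [0,0,0],
], twist=[-10,-10,-10,-10,-10,-10,-10,0])

```text
t: 22.05
tool_pos: [570.6, -72.6, 183.7]
orientation: [[-0.446, -0.892, -0.066], [-0.895, 0.447, 0.009], [0.022, 0.063, -0.998]]
contact_force: [-0.2, -0.4, -2.7]
gripper_width: 15.5
```

send_rows([
  [0,0,0],
], twist=[0])

```text
t: 22.18
tool_pos: [569.9, -72.7, 183.1]
orientation: [[-0.449, -0.891, -0.068], [-0.893, 0.449, 0.009], [0.023, 0.064, -0.998]]
contact_force: [-0.0, 0.2, -2.7]
gripper_width: 15.7
```

Run:
```python
from h import *
p,yaw,R,s,b=bot(); togo(b,yaw,R,BT[1],63)
im=robot.get_image("scene"); np.save("s_b1r2.npy",im); sang(im,2); sang(im,3); sang(im,4)
```

```text
t22.18 p [569.9 -72.7 183.1] yawY 153.2 tilt 3.92 q6 -0.60 F [-0.   0.2 -2.7] M [-0.   -0.13  0.03] w 15.7
bottom [563.3 -71.8  86.3] tz [-0.068  0.009] wyaw 63.2 tau6 0.0140
tool-cm [-0.04 -0.61  2.  ] twist 0.2
bolt 2 [ 582.76 -150.81   -0.65] cost 14.0 (was 4.1) cw turn mod90 29.5 (vs top0 29.4)
bolt 3 [ 489.77 -161.36   -0.64] cost 31.0 (was 1.0) cw turn mod90 44.8 (vs top0 45.3)
bolt 4 [478.12 -86.14  -0.52] cost 35.2 (was 3.3) cw turn mod90 51.8 (vs top0 53.5)
```

send_rows([
  [0,-0.6,0.4],
  [0,0,0.2],
  [0,0,0],
], twist=[0.5,0,0])

```text
t: 22.6
tool_pos: [574.5, -75.7, 176.4]
orientation: [[-0.459, -0.886, -0.068], [-0.888, 0.46, 0.009], [0.023, 0.064, -0.998]]
contact_force: [-0.2, 0.1, -2.5]
gripper_width: 15.4
```

Run:
```python
from h import *
p,yaw,R,s,b=bot(); togo(b,yaw,R,BT[1],63)
```

```text
t22.60 p [574.5 -75.7 176.4] yawY 152.6 tilt 3.93 q6 -0.61 F [-0.2  0.1 -2.5] M [-0.01 -0.18 -0.01] w 15.4
bottom [567.9 -74.9  79.6] tz [-0.068  0.009] wyaw 62.6 tau6 -0.0050
tool-cm [-0.1  -0.03  1.36] twist -0.4
```

send_rows([
  [0,0,0.7],
  [0,0,0.6],
  [0,0,0.1],
  [0,0,0],
], twist=[0,0,0,0])

```text
t: 23.1
tool_pos: [573.9, -75.2, 162.6]
orientation: [[-0.459, -0.886, -0.066], [-0.888, 0.46, 0.009], [0.022, 0.063, -0.998]]
contact_force: [-0.7, -0.0, -1.3]
gripper_width: 15.5
```

Run:
```python
from h import *
p,yaw,R,s,b=bot(); togo(b,yaw,R,BT[1],63)
```

```text
t23.10 p [573.9 -75.2 162.6] yawY 152.6 tilt 3.83 q6 -0.61 F [-0.7 -0.  -1.3] M [ 0.28  0.06 -0.05] w 15.5
bottom [567.4 -74.3  65.9] tz [-0.066  0.009] wyaw 62.6 tau6 -0.0034
tool-cm [-0.04  0.   -0.01] twist -0.4
```

send_rows([
  [0,0,0],
  [0,0,0],
  [0,0,0],
  [0,0,0],
  [0,0,0],
], twist=[7,7,7,7,0])

```text
t: 23.72
tool_pos: [573.5, -73.9, 162.7]
orientation: [[-0.828, -0.556, -0.066], [-0.558, 0.83, 0.011], [0.049, 0.046, -0.998]]
contact_force: [0.1, -0.2, -1.0]
gripper_width: 15.7
```

```bash
cat >> h.py <<'E'
def tq(n=2):
    M=[];T=[]
    for k in range(n+1):
        if k: robot.get_image("top")
        s=robot.sense(); R=np.array(s["orientation"]); M.append(-R[:,2]@np.array(s["ft_torque"])); T.append(s["joint_efforts"][5])
    print("t%.2f wyaw %.2f q6 %.3f M %.3f %s tau6 %s"%(s["t"],np.degrees(np.arctan2(R[1,1],R[0,1]))-90,s["joint_pos"][5],np.mean(M),np.round(M,2),np.round(T,3)))
E
python3 -c "from h import *; tq()"
```

```text
t23.82 wyaw 33.85 q6 -1.108 M 0.105 [0.06 0.11 0.14] tau6 [-0.312 -0.178 -0.14 ]
```

send_rows([
  [0,0,0],
  [0,0,0],
], twist=[3,0])

```text
t: 24.08
tool_pos: [573.5, -73.9, 162.7]
orientation: [[-0.855, -0.514, -0.066], [-0.516, 0.856, 0.011], [0.051, 0.044, -0.998]]
contact_force: [-0.0, 0.2, -2.1]
gripper_width: 15.9
```

```bash
python3 -c "from h import *; tq()"
```

```text
t24.18 wyaw 30.97 q6 -1.159 M 0.150 [0.18 0.11 0.16] tau6 [-0.225 -0.157 -0.139]
```

send_rows([
  [0,0,0],
  [0,0,0],
], twist=[3,0])

```text
t: 24.42
tool_pos: [573.5, -73.9, 162.7]
orientation: [[-0.88, -0.47, -0.066], [-0.471, 0.882, 0.011], [0.053, 0.041, -0.998]]
contact_force: [0.0, 0.9, -2.5]
gripper_width: 15.8
```

```bash
python3 -c "from h import *; tq()"
```

```text
t24.52 wyaw 28.04 q6 -1.210 M 0.134 [0.09 0.17 0.13] tau6 [-0.224 -0.16  -0.143]
```

send_rows([
  [0,0,0],
  [0,0,0],
], twist=[2.5,0])

```text
t: 24.78
tool_pos: [573.5, -74.0, 162.7]
orientation: [[-0.899, -0.432, -0.066], [-0.433, 0.901, 0.011], [0.055, 0.039, -0.998]]
contact_force: [-0.3, 0.4, -1.4]
gripper_width: 15.6
```

```bash
python3 -c "from h import *; tq()"
```

```text
t24.88 wyaw 25.60 q6 -1.252 M 0.137 [0.13 0.12 0.16] tau6 [-0.213 -0.16  -0.146]
```

send_rows([
  [0,0,0],
  [0,0,0],
], twist=[2.5,0])

```text
t: 25.12
tool_pos: [573.5, -74.0, 162.7]
orientation: [[-0.917, -0.393, -0.066], [-0.394, 0.919, 0.011], [0.057, 0.036, -0.998]]
contact_force: [-1.1, 0.2, -1.7]
gripper_width: 15.4
```

```bash
python3 -c "from h import *; tq()"
```

```text
t25.23 wyaw 23.15 q6 -1.295 M 0.155 [0.18 0.17 0.12] tau6 [-0.213 -0.16  -0.146]
```

send_rows([
  [0,0,0],
  [0,0,0],
], twist=[2.5,0])

```text
t: 25.48
tool_pos: [573.5, -74.0, 162.7]
orientation: [[-0.933, -0.353, -0.066], [-0.355, 0.935, 0.011], [0.058, 0.034, -0.998]]
contact_force: [0.2, 0.1, -1.7]
gripper_width: 15.9
```

```bash
python3 -c "from h import *; tq()"
```

```text
t25.57 wyaw 20.69 q6 -1.338 M 0.133 [0.19 0.09 0.12] tau6 [-0.213 -0.161 -0.147]
```

send_rows([
  [0,0,0],
  [0,0,0],
], twist=[2.5,0])

```text
t: 25.82
tool_pos: [573.5, -74.0, 162.7]
orientation: [[-0.948, -0.313, -0.066], [-0.314, 0.949, 0.011], [0.059, 0.031, -0.998]]
contact_force: [-1.2, 0.1, -2.1]
gripper_width: 15.5
```

```bash
python3 -c "from h import *; tq()"
```

```text
t25.93 wyaw 18.23 q6 -1.381 M 0.115 [0.15 0.05 0.14] tau6 [-0.212 -0.16  -0.146]
```

send_rows([
  [0,0,0],
  [0,0,0],
], twist=[2.5,0])

```text
t: 26.18
tool_pos: [573.5, -74.0, 162.7]
orientation: [[-0.96, -0.272, -0.066], [-0.273, 0.962, 0.011], [0.061, 0.029, -0.998]]
contact_force: [0.9, 0.1, -1.2]
gripper_width: 15.7
```

```bash
python3 -c "from h import *; tq()"
```

```text
t26.27 wyaw 15.78 q6 -1.424 M 0.157 [0.12 0.18 0.18] tau6 [-0.212 -0.161 -0.147]
```

send_rows([
  [0,0,0],
  [0,0,0],
], twist=[2.5,0])

```text
t: 26.52
tool_pos: [573.5, -74.1, 162.7]
orientation: [[-0.971, -0.23, -0.066], [-0.232, 0.973, 0.011], [0.062, 0.026, -0.998]]
contact_force: [-0.0, -0.3, -1.5]
gripper_width: 15.6
```

```bash
python3 -c "from h import *; tq()"
```

```text
t26.62 wyaw 13.32 q6 -1.467 M 0.119 [0.15 0.08 0.12] tau6 [-0.212 -0.161 -0.147]
```

send_rows([
  [0,0,0],
  [0,0,0],
], twist=[2.5,0])

```text
t: 26.88
tool_pos: [573.5, -74.1, 162.7]
orientation: [[-0.98, -0.188, -0.066], [-0.19, 0.982, 0.011], [0.063, 0.023, -0.998]]
contact_force: [-0.2, 0.9, -1.8]
gripper_width: 15.5
```

```bash
python3 -c "from h import *; tq()"
```

```text
t26.98 wyaw 10.86 q6 -1.510 M 0.130 [0.18 0.08 0.13] tau6 [-0.212 -0.16  -0.146]
```

send_rows([
  [0,0,0],
  [0,0,0],
], twist=[2.5,0])

```text
t: 27.22
tool_pos: [573.5, -74.1, 162.7]
orientation: [[-0.987, -0.146, -0.066], [-0.147, 0.989, 0.011], [0.064, 0.02, -0.998]]
contact_force: [-0.1, -0.4, -2.4]
gripper_width: 15.6
```

```bash
python3 -c "from h import *; tq()"
```

```text
t27.32 wyaw 8.41 q6 -1.553 M 0.141 [0.11 0.16 0.15] tau6 [-0.212 -0.16  -0.146]
```

send_rows([
  [0,0,0],
  [0,0,0],
], twist=[2.5,0])

```text
t: 27.58
tool_pos: [573.5, -74.2, 162.7]
orientation: [[-0.992, -0.104, -0.066], [-0.105, 0.994, 0.011], [0.065, 0.017, -0.998]]
contact_force: [0.0, 0.2, -1.7]
gripper_width: 16.0
```

```bash
python3 -c "from h import *; tq()"
```

```text
t27.68 wyaw 5.95 q6 -1.596 M 0.135 [0.17 0.14 0.09] tau6 [-0.212 -0.16  -0.146]
```

send_rows([
  [0,0,0],
  [0,0,0],
], twist=[2.5,0])

```text
t: 27.92
tool_pos: [573.6, -74.2, 162.7]
orientation: [[-0.996, -0.061, -0.066], [-0.062, 0.998, 0.011], [0.065, 0.015, -0.998]]
contact_force: [0.4, 0.7, -1.4]
gripper_width: 15.5
```

```bash
python3 -c "from h import *; tq()"
```

```text
t28.02 wyaw 3.49 q6 -1.639 M 0.143 [0.17 0.11 0.15] tau6 [-0.211 -0.16  -0.146]
```

send_rows([
  [0,0,0],
  [0,0,0],
], twist=[2.5,0])

```text
t: 28.28
tool_pos: [573.5, -74.2, 162.7]
orientation: [[-0.998, -0.018, -0.066], [-0.019, 1.0, 0.01], [0.066, 0.012, -0.998]]
contact_force: [-0.2, 0.1, -2.6]
gripper_width: 15.9
```

```bash
python3 -c "from h import *; tq()"
```

```text
t28.38 wyaw 1.05 q6 -1.682 M 0.207 [0.21 0.2  0.22] tau6 [-0.266 -0.213 -0.199]
```

send_rows([
  [0,0,0],
  [0,0,0],
], twist=[2.5,0])

```text
t: 28.62
tool_pos: [573.5, -74.2, 162.7]
orientation: [[-0.998, 0.024, -0.066], [0.023, 1.0, 0.01], [0.067, 0.009, -0.998]]
contact_force: [-0.4, -0.1, -1.3]
gripper_width: 15.2
```

```bash
python3 -c "from h import *; tq()"
```

```text
t28.73 wyaw -1.38 q6 -1.724 M 0.280 [0.29 0.23 0.32] tau6 [-0.342 -0.288 -0.274]
```

send_rows([
  [0,0,0],
  [0,0,0],
  [0,0,0],
  [0,0,-1],
  [0,0,-2],
  [0,0,0],
], twist=[-8,-7,0,0,0,0])

```text
t: 29.48
tool_pos: [575.6, -74.5, 193.7]
orientation: [[-0.969, -0.237, -0.067], [-0.238, 0.971, 0.011], [0.062, 0.026, -0.998]]
contact_force: [0.1, -0.2, -1.9]
gripper_width: 15.9
```

Run:
```python
from h import *
p,yaw,R,s,b=bot(); t=np.array(BT[3])+[4,0,29]
plan(b,yaw,R,t,158.7,6)
```

```text
t29.48 p [575.6 -74.5 193.7] yawY 103.7 tilt 3.88 q6 -1.46 F [ 0.1 -0.2 -1.9] M [-0.02 -0.27 -0.  ] w 15.9
bottom [569.1 -73.4  97. ] tz [-0.067  0.011] wyaw 13.7 tau6 -0.0013
twist -9.17 [[1.33, -1.24, 0.03], [1.51, -1.01, 0.03], [1.65, -0.75, 0.03], [1.75, -0.48, 0.03], [1.81, -0.2, 0.03], [1.81, 0.09, 0.03]]
```

send_rows([
  [1.3,-1.2,0],
  [1.5,-1.0,0],
  [1.6,-0.8,0],
  [1.8,-0.5,0],
  [1.8,-0.2,0],
  [1.8,0.1,0],
  [0,0,0],
  [0,0,0],
], twist=[-9.2,-9.2,-9.2,-9.2,-9.2,-9.2,0,0])

```text
t: 30.48
tool_pos: [512.4, -167.0, 191.6]
orientation: [[-0.339, -0.938, -0.075], [-0.941, 0.339, 0.015], [0.011, 0.076, -0.997]]
contact_force: [0.7, -0.1, -1.8]
gripper_width: 15.4
```

Run:
```python
from h import *
p,yaw,R,s,b=bot(); togo(b,yaw,R,BT[3],68.7)
im=robot.get_image("scene"); np.save("s_b3r2.npy",im); sang(im,1); sang(im,2); sang(im,4)
```

```text
t30.48 p [ 512.4 -167.   191.6] yawY 160.1 tilt 4.40 q6 -0.32 F [ 0.7 -0.1 -1.8] M [ 0.02 -0.09  0.  ] w 15.4
bottom [ 505.1 -165.6   94.9] tz [-0.075  0.015] wyaw 70.1 tau6 0.0111
tool-cm [-0.14 -0.17  2.89] twist 1.4
bolt 1 [ 5.6741e+02 -7.5960e+01  2.6000e-01] cost 4.7 (was 6.4) cw turn mod90 73.2 (vs top0 75.3)
bolt 2 [ 581.62 -150.76   -0.71] cost 2.8 (was 4.1) cw turn mod90 32.8 (vs top0 32.7)
bolt 4 [ 4.9058e+02 -8.8290e+01 -4.0000e-02] cost 1.7 (was 3.3) cw turn mod90 24.1 (vs top0 25.8)
```

send_rows([
  [-0.1,-0.2,0.8],
  [0,0,0.6],
  [0,0,0],
  [0,0,0.7],
  [0,0,0.7],
  [0,0,0.1],
  [0,0,0],
], twist=[1.4,0,0,0,0,0,0])

```text
t: 31.4
tool_pos: [514.9, -165.9, 168.9]
orientation: [[-0.36, -0.93, -0.071], [-0.933, 0.36, 0.01], [0.016, 0.07, -0.997]]
contact_force: [-1.5, 0.2, -0.5]
gripper_width: 15.6
```

Run:
```python
from h import *
p,yaw,R,s,b=bot(); togo(b,yaw,R,BT[3],68.7)
```

```text
t31.40 p [ 514.9 -165.9  168.9] yawY 158.9 tilt 4.12 q6 -0.35 F [-1.5  0.2 -0.5] M [ 0.56  0.64 -0.05] w 15.6
bottom [ 508.  -164.9   72.1] tz [-0.071  0.01 ] wyaw 68.9 tau6 0.0000
tool-cm [0.05 0.25 0.63] twist 0.2
```

send_rows([
  [0,0,0],
  [0,0,0],
  [0,0,0],
  [0,0,0],
  [0,0,0],
], twist=[7,7,7,7,0])

```text
t: 32.02
tool_pos: [514.6, -166.3, 169.0]
orientation: [[-0.763, -0.643, -0.071], [-0.645, 0.764, 0.009], [0.049, 0.053, -0.997]]
contact_force: [-0.6, 0.8, 1.9]
gripper_width: 16.0
```

```bash
python3 -c "from h import *; tq(1)"
```

```text
t32.08 wyaw 40.09 q6 -0.848 M 0.010 [-0.01  0.03] tau6 [-0.21  -0.079]
```

send_rows([
  [0,0,0],
  [0,0,0],
], twist=[3,0])

```text
t: 32.33
tool_pos: [514.7, -166.3, 169.0]
orientation: [[-0.793, -0.605, -0.071], [-0.607, 0.795, 0.009], [0.051, 0.05, -0.997]]
contact_force: [-0.7, -0.1, 1.7]
gripper_width: 15.8
```

```bash
python3 -c "from h import *; tq(1)"
```

```text
t32.38 wyaw 37.26 q6 -0.898 M 0.023 [0.04 0.01] tau6 [-0.123 -0.054]
```

send_rows([
  [0,0,-0.9],
  [0,0,0],
  [0,0,0],
  [0,0,0],
  [0,0,0],
  [0,0,0],
], twist=[-8,-8,-8,-8,0,0])

```text
t: 33.12
tool_pos: [515.5, -166.5, 173.2]
orientation: [[-0.333, -0.94, -0.072], [-0.943, 0.333, 0.01], [0.014, 0.071, -0.997]]
contact_force: [0.2, -0.2, -2.3]
gripper_width: 15.7
```

Run:
```python
from h import *
p,yaw,R,s,b=bot(); togo(b,yaw,R,BT[3],68.7)
im=robot.get_image("scene"); np.save("s_b3r2b.npy",im)
cv2.imwrite("pics/g5.png",crop(im,197,155,62,50,10))
a=np.radians(yaw-90); C=[b+i*15*R[:,1]+j*15*R[:,0]-k*R[:,2] for k in(0,34) for i in(-1,1) for j in(-1,1)]
print(proj("scene",C).round(1).tolist())
```

```text
t33.12 p [ 515.5 -166.5  173.2] yawY 160.5 tilt 4.15 q6 -0.32 F [ 0.2 -0.2 -2.3] M [-0.02 -0.17 -0.02] w 15.7
bottom [ 508.6 -165.5   76.5] tz [-0.072  0.01 ] wyaw 70.5 tau6 0.0076
tool-cm [-0.    0.3   1.07] twist 1.8
[[217.0, 183.9], [209.8, 180.5], [222.0, 178.1], [214.9, 174.8], [216.0, 177.4], [208.7, 174.0], [221.1, 171.6], [213.8, 168.2]]
```

View pics/g5.png

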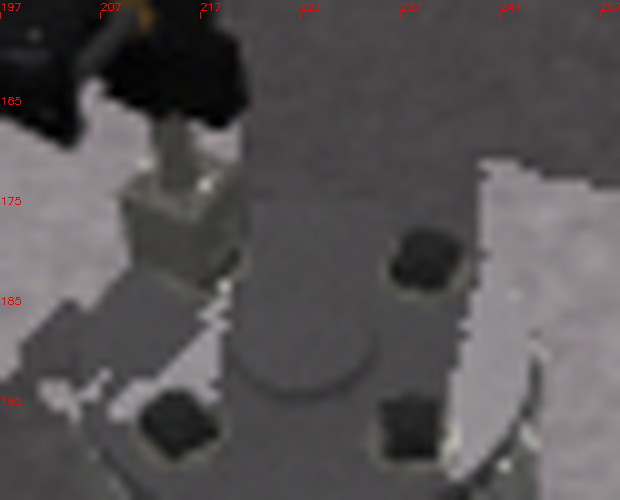

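Scene crop: the tube (front corner 217,184) matches the predicted pose. It is 3 mm too far in +x and resting on bolt 3's head, so I'll shift and retry.

send_rows([
  [0,0.3,-0.2],
  [0,0,0],
  [0,0,0],
], twist=[1.8,0,0])

```text
t: 33.55
tool_pos: [512.7, -165.4, 175.5]
orientation: [[-0.365, -0.928, -0.071], [-0.931, 0.365, 0.01], [0.017, 0.07, -0.997]]
contact_force: [-0.5, 0.4, -3.7]
gripper_width: 15.9
```

Run:
```python
from h import *
p,yaw,R,s,b=bot(); togo(b,yaw,R,BT[3],68.7)
```

```text
t33.55 p [ 512.7 -165.4  175.5] yawY 158.5 tilt 4.14 q6 -0.35 F [-0.5  0.4 -3.7] M [ 0.02 -0.15  0.  ] w 15.9
bottom [ 505.7 -164.5   78.8] tz [-0.071  0.01 ] wyaw 68.5 tau6 -0.0077
tool-cm [ 0.   -0.02  1.28] twist -0.2
```

send_rows([
  [0,0,0.6],
  [0,0,0.6],
  [0,0,0],
], twist=[0,0,0])

```text
t: 33.92
tool_pos: [511.8, -165.3, 162.8]
orientation: [[-0.365, -0.928, -0.071], [-0.931, 0.366, 0.01], [0.017, 0.07, -0.997]]
contact_force: [0.5, -0.2, -1.5]
gripper_width: 15.9
```

Run:
```python
from h import *
p,yaw,R,s,b=bot(); togo(b,yaw,R,BT[3],68.7)
```

```text
t33.92 p [ 511.8 -165.3  162.8] yawY 158.5 tilt 4.12 q6 -0.35 F [ 0.5 -0.2 -1.5] M [ 0.   -0.11  0.03] w 15.9
bottom [ 504.9 -164.3   66. ] tz [-0.071  0.01 ] wyaw 68.5 tau6 -0.0064
tool-cm [ 0.01 -0.01 -0.  ] twist -0.2
```

send_rows([
  [0,0,0],
  [0,0,0],
  [0,0,0],
  [0,0,0],
  [0,0,0],
], twist=[7,7,7,8,0])

```text
t: 34.55
tool_pos: [511.6, -164.9, 162.6]
orientation: [[-0.778, -0.625, -0.073], [-0.627, 0.779, 0.01], [0.05, 0.054, -0.997]]
contact_force: [-0.7, 0.2, -2.0]
gripper_width: 16.0
```

```bash
python3 -c "from h import *; tq(1)"
```

```text
t34.60 wyaw 38.76 q6 -0.872 M 0.130 [0.15 0.11] tau6 [-0.315 -0.163]
```

send_rows([
  [0,0,0],
  [0,0,0],
], twist=[3,0])

```text
t: 34.85
tool_pos: [511.5, -164.9, 162.6]
orientation: [[-0.807, -0.586, -0.073], [-0.589, 0.808, 0.01], [0.053, 0.051, -0.997]]
contact_force: [-0.3, 0.2, -1.9]
gripper_width: 15.4
```

```bash
python3 -c "from h import *; tq(1)"
```

```text
t34.90 wyaw 35.95 q6 -0.921 M 0.139 [0.16 0.12] tau6 [-0.208 -0.135]
```

send_rows([
  [0,0,0],
  [0,0,0],
], twist=[3,0])

```text
t: 35.15
tool_pos: [511.5, -164.9, 162.6]
orientation: [[-0.835, -0.546, -0.073], [-0.548, 0.837, 0.01], [0.055, 0.049, -0.997]]
contact_force: [-0.0, 0.1, -2.1]
gripper_width: 15.9
```

```bash
python3 -c "from h import *; tq(1)"
```

```text
t35.20 wyaw 33.10 q6 -0.971 M 0.159 [0.18 0.14] tau6 [-0.234 -0.165]
```

send_rows([
  [0,0,0],
  [0,0,0],
], twist=[2.5,0])

```text
t: 35.45
tool_pos: [511.5, -165.0, 162.6]
orientation: [[-0.857, -0.511, -0.073], [-0.513, 0.858, 0.01], [0.058, 0.046, -0.997]]
contact_force: [-0.2, 0.6, -1.9]
gripper_width: 15.7
```

```bash
python3 -c "from h import *; tq(1)"
```

```text
t35.50 wyaw 30.76 q6 -1.012 M 0.243 [0.22 0.26] tau6 [-0.293 -0.234]
```

send_rows([
  [0,0,0],
  [0,0,0],
], twist=[2,0])

```text
t: 35.75
tool_pos: [511.5, -165.0, 162.6]
orientation: [[-0.874, -0.48, -0.073], [-0.482, 0.876, 0.01], [0.059, 0.044, -0.997]]
contact_force: [0.2, 0.4, -2.6]
gripper_width: 15.6
```

```bash
python3 -c "from h import *; tq(1)"
```

```text
t35.80 wyaw 28.74 q6 -1.047 M 0.300 [0.34 0.26] tau6 [-0.335 -0.3  ]
```

send_rows([
  [0,0,0],
  [0,0,0],
  [0,0,0],
  [0,0,-1],
  [0,0,-2],
  [0,0,0],
], twist=[-8,-7,0,0,0,0])

```text
t: 36.55
tool_pos: [514.3, -165.2, 194.2]
orientation: [[-0.72, -0.69, -0.072], [-0.693, 0.721, 0.011], [0.044, 0.057, -0.997]]
contact_force: [0.7, 0.9, -3.0]
gripper_width: 15.7
```

Run:
```python
from h import *
p,yaw,R,s,b=bot(); t=np.array(BT[2])+[3,0,29]
plan(b,yaw,R,t,138.5,4)
```

```text
t36.55 p [ 514.3 -165.2  194.2] yawY 133.7 tilt 4.15 q6 -0.79 F [ 0.7  0.9 -3. ] M [ 0.04 -0.21 -0.02] w 15.7
bottom [ 507.4 -164.2   97.5] tz [-0.072  0.011] wyaw 43.7 tau6 -0.0038
twist -1.19 [[-1.63, -1.08, 0.06], [-1.6, -1.11, 0.06], [-1.58, -1.15, 0.06], [-1.56, -1.18, 0.06]]
```

send_rows([
  [-1.6,-1.1,-0.1],
  [-1.6,-1.1,-0.1],
  [-1.6,-1.1,-0.1],
  [-1.6,-1.2,-0.1],
  [0,0,0],
  [0,0,0],
], twist=[-1.2,-1.2,-1.2,-1.2,0,0])

```text
t: 37.3
tool_pos: [590.4, -149.9, 189.1]
orientation: [[-0.663, -0.745, -0.078], [-0.748, 0.664, 0.014], [0.042, 0.068, -0.997]]
contact_force: [-0.6, -0.8, -1.8]
gripper_width: 16.0
```

Run:
```python
from h import *
p,yaw,R,s,b=bot(); togo(b,yaw,R,BT[2],48.5)
t=np.array(BT[2])+[1,0,13]; togo(b,yaw,R,t,48.5)
```

```text
t37.30 p [ 590.4 -149.9  189.1] yawY 138.3 tilt 4.55 q6 -0.73 F [-0.6 -0.8 -1.8] M [-0.11 -0.1  -0.03] w 16.0
bottom [ 582.8 -148.5   92.4] tz [-0.078  0.014] wyaw 48.3 tau6 -0.0040
tool-cm [ 0.13 -0.19  2.64] twist -0.2
tool-cm [ 0.12 -0.18  1.33] twist -0.2
```

send_rows([
  [0.1,-0.2,0.8],
  [0,0,0.5],
  [0,0,0],
], twist=[0,0,0])

```text
t: 37.67
tool_pos: [588.4, -152.1, 174.8]
orientation: [[-0.664, -0.743, -0.08], [-0.747, 0.665, 0.014], [0.042, 0.069, -0.997]]
contact_force: [-0.1, -0.1, -2.9]
gripper_width: 15.6
```

Run:
```python
from h import *
p,yaw,R,s,b=bot(); togo(b,yaw,R,BT[2],48.5)
```

```text
t37.67 p [ 588.4 -152.1  174.8] yawY 138.2 tilt 4.64 q6 -0.73 F [-0.1 -0.1 -2.9] M [-0.04 -0.19  0.01] w 15.6
bottom [ 580.7 -150.7   78.1] tz [-0.08   0.014] wyaw 48.2 tau6 -0.0065
tool-cm [-0.12 -0.11  1.2 ] twist -0.3
```

send_rows([
  [-0.1,-0.1,0.6],
  [0,0,0.6],
  [0,0,0],
], twist=[0,0,0])

```text
t: 38.05
tool_pos: [589.0, -151.9, 162.6]
orientation: [[-0.664, -0.744, -0.079], [-0.747, 0.665, 0.014], [0.042, 0.068, -0.997]]
contact_force: [-0.2, -0.3, -2.9]
gripper_width: 15.5
```

Run:
```python
from h import *
p,yaw,R,s,b=bot(); togo(b,yaw,R,BT[2],48.5)
```

```text
t38.05 p [ 589.  -151.9  162.6] yawY 138.2 tilt 4.58 q6 -0.73 F [-0.2 -0.3 -2.9] M [-0.01 -0.17  0.01] w 15.5
bottom [ 581.4 -150.5   65.9] tz [-0.079  0.014] wyaw 48.2 tau6 -0.0096
tool-cm [-0.    0.02 -0.01] twist -0.3
```

send_rows([
  [0,0,0],
  [0,0,0],
  [0,0,0],
  [0,0,0],
  [0,0,0],
], twist=[7,7,7,5,0])

```text
t: 38.67
tool_pos: [588.6, -151.5, 162.6]
orientation: [[-0.927, -0.366, -0.08], [-0.368, 0.93, 0.015], [0.069, 0.043, -0.997]]
contact_force: [0.1, 0.0, -3.3]
gripper_width: 16.0
```

```bash
python3 -c "from h import *; tq(1)"
```

```text
t38.73 wyaw 21.52 q6 -1.193 M 0.111 [0.09 0.13] tau6 [-0.241 -0.145]
```

send_rows([
  [0,0,0],
  [0,0,0],
], twist=[2.5,0])

```text
t: 38.98
tool_pos: [588.6, -151.5, 162.6]
orientation: [[-0.941, -0.328, -0.08], [-0.33, 0.944, 0.015], [0.071, 0.04, -0.997]]
contact_force: [-0.7, 0.0, -2.8]
gripper_width: 15.9
```

```bash
python3 -c "from h import *; tq(1)"
```

```text
t39.02 wyaw 19.15 q6 -1.234 M 0.133 [0.16 0.1 ] tau6 [-0.186 -0.128]
```

send_rows([
  [0,0,0],
  [0,0,0],
], twist=[2.5,0])

```text
t: 39.28
tool_pos: [588.6, -151.5, 162.6]
orientation: [[-0.954, -0.288, -0.08], [-0.29, 0.957, 0.014], [0.072, 0.037, -0.997]]
contact_force: [-0.6, 0.3, -2.7]
gripper_width: 15.6
```

```bash
python3 -c "from h import *; tq(1)"
```

```text
t39.33 wyaw 16.76 q6 -1.276 M 0.124 [0.15 0.09] tau6 [-0.185 -0.129]
```

send_rows([
  [0,0,0],
  [0,0,0],
], twist=[3,0])

```text
t: 39.58
tool_pos: [588.6, -151.5, 162.6]
orientation: [[-0.968, -0.239, -0.08], [-0.241, 0.97, 0.014], [0.074, 0.033, -0.997]]
contact_force: [0.1, 0.4, -2.8]
gripper_width: 15.6
```

```bash
python3 -c "from h import *; tq(1)"
```

```text
t39.62 wyaw 13.85 q6 -1.327 M 0.140 [0.14 0.14] tau6 [-0.195 -0.132]
```

send_rows([
  [0,0,0],
  [0,0,0],
], twist=[3,0])

```text
t: 39.88
tool_pos: [588.5, -151.5, 162.6]
orientation: [[-0.979, -0.19, -0.08], [-0.191, 0.981, 0.014], [0.076, 0.029, -0.997]]
contact_force: [-1.2, 0.1, -3.4]
gripper_width: 15.9
```

```bash
python3 -c "from h import *; tq(1)"
```

```text
t39.92 wyaw 10.95 q6 -1.378 M 0.138 [0.12 0.15] tau6 [-0.195 -0.13 ]
```

send_rows([
  [0,0,0],
  [0,0,0],
], twist=[2.8,0])

```text
t: 40.17
tool_pos: [588.5, -151.6, 162.6]
orientation: [[-0.986, -0.143, -0.08], [-0.145, 0.989, 0.014], [0.077, 0.026, -0.997]]
contact_force: [0.2, -0.7, -1.6]
gripper_width: 15.8
```

```bash
python3 -c "from h import *; tq(1)"
```

```text
t40.23 wyaw 8.25 q6 -1.425 M 0.112 [0.09 0.14] tau6 [-0.191 -0.13 ]
```

send_rows([
  [0,0,0],
  [0,0,0],
], twist=[2.8,0])

```text
t: 40.48
tool_pos: [588.5, -151.5, 162.6]
orientation: [[-0.992, -0.097, -0.08], [-0.098, 0.995, 0.014], [0.078, 0.022, -0.997]]
contact_force: [-0.2, 0.1, -2.1]
gripper_width: 15.8
```

```bash
python3 -c "from h import *; tq(1)"
```

```text
t40.52 wyaw 5.55 q6 -1.472 M 0.101 [0.12 0.08] tau6 [-0.19  -0.129]
```

send_rows([
  [0,0,0],
  [0,0,0],
], twist=[2.8,0])

```text
t: 40.78
tool_pos: [588.5, -151.6, 162.6]
orientation: [[-0.996, -0.05, -0.08], [-0.051, 0.999, 0.014], [0.079, 0.018, -0.997]]
contact_force: [-0.5, -0.4, -2.6]
gripper_width: 15.9
```

```bash
python3 -c "from h import *; tq(1)"
```

```text
t40.83 wyaw 2.85 q6 -1.519 M 0.109 [0.11 0.11] tau6 [-0.19  -0.129]
```

send_rows([
  [0,0,0],
  [0,0,0],
], twist=[2.8,0])

```text
t: 41.08
tool_pos: [588.5, -151.6, 162.6]
orientation: [[-0.997, -0.003, -0.08], [-0.004, 1.0, 0.014], [0.08, 0.014, -0.997]]
contact_force: [-0.4, 0.1, -2.1]
gripper_width: 15.7
```

```bash
python3 -c "from h import *; tq(1)"
```

```text
t41.12 wyaw 0.15 q6 -1.567 M 0.082 [0.08 0.08] tau6 [-0.19  -0.129]
```

send_rows([
  [0,0,0],
  [0,0,0],
], twist=[2.8,0])

```text
t: 41.38
tool_pos: [588.4, -151.6, 162.6]
orientation: [[-0.996, 0.045, -0.08], [0.044, 0.999, 0.014], [0.081, 0.011, -0.997]]
contact_force: [-0.1, -0.3, -2.1]
gripper_width: 15.6
```

```bash
python3 -c "from h import *; tq(1)"
```

```text
t41.42 wyaw -2.55 q6 -1.614 M 0.080 [0.11 0.05] tau6 [-0.19  -0.129]
```

send_rows([
  [0,0,0],
  [0,0,0],
], twist=[2.8,0])

```text
t: 41.68
tool_pos: [588.4, -151.6, 162.6]
orientation: [[-0.993, 0.091, -0.08], [0.09, 0.996, 0.014], [0.081, 0.007, -0.997]]
contact_force: [0.1, -0.9, -2.5]
gripper_width: 15.8
```

```bash
python3 -c "from h import *; tq(1)"
```

```text
t41.73 wyaw -5.23 q6 -1.661 M 0.176 [0.17 0.18] tau6 [-0.258 -0.196]
```

send_rows([
  [0,0,0],
  [0,0,0],
], twist=[2.4,0])

```text
t: 41.98
tool_pos: [588.3, -151.6, 162.6]
orientation: [[-0.988, 0.13, -0.081], [0.13, 0.991, 0.014], [0.082, 0.003, -0.997]]
contact_force: [-0.0, -0.3, -2.3]
gripper_width: 15.9
```

```bash
python3 -c "from h import *; tq(2)"
```

```text
t42.08 wyaw -7.51 q6 -1.701 M 0.250 [0.25 0.28 0.22] tau6 [-0.32  -0.264 -0.25 ]
```

send_rows([
  [0,0,0],
  [0,0,0],
  [0,0,0],
  [0,0,-1],
  [0,0,-2],
  [0,0,0],
], twist=[-8,-7,0,0,0,0])

```text
t: 42.82
tool_pos: [591.7, -151.9, 194.2]
orientation: [[-0.988, -0.133, -0.078], [-0.134, 0.991, 0.015], [0.076, 0.025, -0.997]]
contact_force: [0.5, -0.5, -2.4]
gripper_width: 15.5
```

Run:
```python
from h import *
p,yaw,R,s,b=bot(); t=np.array(BT[4])+[3,0,29]
plan(b,yaw,R,t,86.5,5)
```

```text
t42.83 p [ 591.7 -151.9  194.2] yawY 97.6 tilt 4.57 q6 -1.44 F [ 0.5 -0.5 -2.4] M [-0.03 -0.31 -0.02] w 15.5
bottom [ 584.1 -150.5   97.5] tz [-0.078  0.015] wyaw 7.6 tau6 -0.0024
twist 2.22 [[1.62, 1.48, 0.05], [1.67, 1.41, 0.05], [1.73, 1.35, 0.05], [1.78, 1.28, 0.05], [1.83, 1.21, 0.05]]
```

send_rows([
  [1.6,1.5,0.1],
  [1.7,1.4,0.1],
  [1.7,1.3,0.1],
  [1.8,1.3,0.1],
  [1.8,1.2,0.1],
  [0,0,0],
  [0,0,0],
], twist=[2.2,2.2,2.2,2.2,2.2,0,0])

```text
t: 43.7
tool_pos: [498.0, -87.3, 194.3]
orientation: [[-0.994, 0.071, -0.081], [0.07, 0.997, 0.017], [0.082, 0.011, -0.997]]
contact_force: [0.5, 0.5, -2.6]
gripper_width: 15.8
```

Run:
```python
from h import *
p,yaw,R,s,b=bot(); t=np.array(BT[4])+[1,0,13]; togo(b,yaw,R,t,-3.5)
```

```text
t43.70 p [498.  -87.3 194.3] yawY 85.9 tilt 4.74 q6 -1.76 F [ 0.5  0.5 -2.6] M [-0.11 -0.3  -0.  ] w 15.8
bottom [490.1 -85.6  97.6] tz [-0.081  0.017] wyaw -4.1 tau6 -0.0085
tool-cm [-0.36 -0.24  1.84] twist -0.6
```

send_rows([
  [-0.4,-0.2,1.0],
  [0,0,0.8],
  [0,0,0],
], twist=[0,0,0])

```text
t: 44.08
tool_pos: [501.3, -90.1, 173.6]
orientation: [[-0.994, 0.073, -0.082], [0.072, 0.997, 0.017], [0.083, 0.011, -0.996]]
contact_force: [-0.1, 0.7, -3.2]
gripper_width: 15.9
```

Run:
```python
from h import *
p,yaw,R,s,b=bot(); togo(b,yaw,R,BT[4],-3.5)
```

```text
t44.08 p [501.3 -90.1 173.6] yawY 85.8 tilt 4.81 q6 -1.75 F [-0.1  0.7 -3.2] M [-0.08 -0.29 -0.01] w 15.9
bottom [493.3 -88.5  76.9] tz [-0.082  0.017] wyaw -4.2 tau6 -0.0034
tool-cm [0.13 0.02 1.11] twist -0.7
```

send_rows([
  [0.1,0,0.6],
  [0,0,0.6],
  [0,0,0],
], twist=[0,0,0])

```text
t: 44.45
tool_pos: [505.1, -90.2, 167.8]
orientation: [[-0.995, 0.07, -0.068], [0.069, 0.998, 0.015], [0.069, 0.01, -0.998]]
contact_force: [-3.0, 1.6, -3.5]
gripper_width: 15.8
```

Run:
```python
from h import *
p,yaw,R,s,b=bot(); togo(b,yaw,R,BT[4],-3.5)
```

```text
t44.45 p [505.1 -90.2 167.8] yawY 86.0 tilt 3.99 q6 -1.75 F [-3.   1.6 -3.5] M [ 0.22  0.65 -0.01] w 15.8
bottom [498.5 -88.7  71.1] tz [-0.068  0.015] wyaw -4.0 tau6 0.0020
tool-cm [0.71 0.02 0.56] twist -0.5
```

send_rows([
  [0,0,0],
  [0,0,0],
  [0,0,0],
  [0,0,0],
  [0,0,0],
], twist=[7,7,7,7,0])

```text
t: 45.08
tool_pos: [504.0, -91.7, 168.1]
orientation: [[-0.839, 0.54, -0.07], [0.54, 0.841, 0.011], [0.065, -0.028, -0.998]]
contact_force: [-0.6, 1.1, -0.3]
gripper_width: 15.8
```

```bash
python3 -c "from h import *; tq(1)"
```

```text
t45.12 wyaw -32.63 q6 -2.254 M 0.005 [-0.    0.01] tau6 [-0.192 -0.064]
```

send_rows([
  [0,0,0],
  [0,0,0],
], twist=[2.8,0])

```text
t: 45.38
tool_pos: [504.0, -91.8, 168.2]
orientation: [[-0.814, 0.577, -0.07], [0.578, 0.816, 0.011], [0.063, -0.031, -0.998]]
contact_force: [-1.0, -1.0, -0.7]
gripper_width: 15.8
```

```bash
python3 -c "from h import *; tq(1)"
```

```text
t45.42 wyaw -35.26 q6 -2.300 M 0.036 [0.02 0.05] tau6 [-0.102 -0.037]
```

send_rows([
  [0,0,0],
  [0,0,0],
], twist=[2.8,0])

```text
t: 45.68
tool_pos: [503.9, -92.0, 168.2]
orientation: [[-0.786, 0.614, -0.07], [0.615, 0.788, 0.011], [0.062, -0.035, -0.998]]
contact_force: [0.2, -0.4, -0.0]
gripper_width: 15.7
```

```bash
python3 -c "from h import *; tq(1)"
```

```text
t45.73 wyaw -37.92 q6 -2.347 M 0.018 [0.03 0.  ] tau6 [-0.1   -0.038]
```

Not seated on bolt 4: it slid 6 mm to +x on the head and turned freely with no torque. I'll lift, turn back, re-centre and check.

send_rows([
  [0,0,-0.9],
  [0,0,0],
  [0,0,0],
  [0,0,0],
  [0,0,0],
  [0,0,0],
], twist=[0,-8.5,-8.5,-8.5,-8.5,0])

```text
t: 46.48
tool_pos: [504.5, -90.9, 177.6]
orientation: [[-0.996, 0.049, -0.07], [0.048, 0.999, 0.014], [0.07, 0.01, -0.997]]
contact_force: [1.1, 0.7, -2.6]
gripper_width: 15.2
```

send_rows([
  [0.6,0.3,0],
  [0,0,0],
  [0,0,0],
], twist=[0,0,0])

```text
t: 46.85
tool_pos: [498.1, -87.2, 178.2]
orientation: [[-0.996, 0.052, -0.07], [0.052, 0.999, 0.014], [0.07, 0.01, -0.997]]
contact_force: [-0.7, 0.1, -2.3]
gripper_width: 16.0
```

Run:
```python
from h import *
p,yaw,R,s,b=bot(); togo(b,yaw,R,BT[4],-3.5)
im=robot.get_image("scene"); np.save("s_b4r2.npy",im)
C=[b+i*15*R[:,1]+j*15*R[:,0]-k*R[:,2] for k in(0,34) for i in(-1,1) for j in(-1,1)]
P=proj("scene",C); print(P.round(1).tolist())
c=crop(im,200,150,62,50,10); q=((P-[200,150]+.5)*10).astype(int)
cv2.polylines(c,[cv2.convexHull(q)],True,(0,255,0),1); cv2.imwrite("pics/g6.png",c)
sang(im,2); sang(im,3); sang(im,1)
```

```text
t46.85 p [498.1 -87.2 178.2] yawY 87.0 tilt 4.09 q6 -1.74 F [-0.7  0.1 -2.3] M [-0.05 -0.18 -0.04] w 16.0
bottom [491.3 -85.8  81.4] tz [-0.07   0.014] wyaw -3.0 tau6 -0.0032
tool-cm [-0.1  -0.24  1.54] twist 0.5
[[234.2, 180.8], [236.7, 174.3], [242.6, 182.4], [245.1, 175.9], [233.5, 174.2], [236.1, 167.7], [242.1, 175.8], [244.6, 169.3]]
bolt 2 [ 5.8110e+02 -1.5043e+02  2.9000e-01] cost 0.7 (was 4.1) cw turn mod90 65.6 (vs top0 65.5)
bolt 3 [ 507.5  -163.93   -0.71] cost 10.2 (was 1.0) cw turn mod90 48.6 (vs top0 49.1)
bolt 1 [ 5.6734e+02 -7.4250e+01  2.9000e-01] cost 3.1 (was 6.4) cw turn mod90 71.6 (vs top0 73.8)
```

View pics/g6.png

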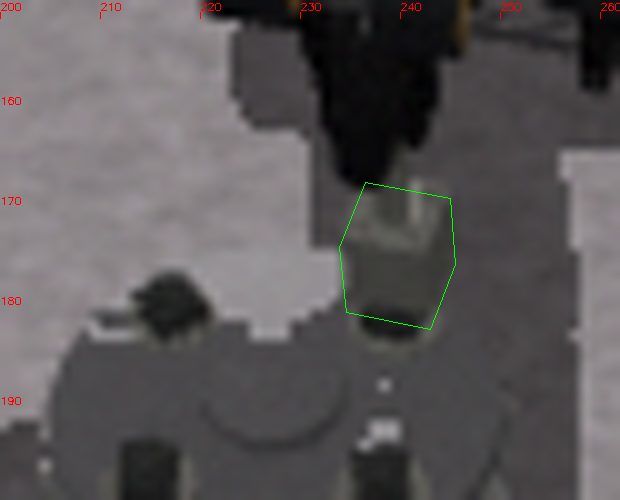

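Scene crop: the tube's lower edge (row ~180) sits about 1.2 rows above the prediction, so the wrench slipped slightly up and inward in the grip. Bolt 4's head shows at rows 180–183. I'll correct for that and lower with a small wiggle.

send_rows([
  [-0.2,-0.2,0],
  [0,0,0],
  [0,0,0.5],
  [0,0,0],
], twist=[0,0,0,0])

```text
t: 47.4
tool_pos: [499.9, -89.5, 172.5]
orientation: [[-0.996, 0.053, -0.07], [0.052, 0.999, 0.014], [0.07, 0.011, -0.997]]
contact_force: [0.0, 0.1, -2.8]
gripper_width: 15.7
```

```bash
python3 -c "from h import *; bot()"
```

```text
t47.40 p [499.9 -89.5 172.5] yawY 87.0 tilt 4.08 q6 -1.74 F [ 0.   0.1 -2.8] M [-0.06 -0.24  0.02] w 15.7
bottom [493.2 -88.1  75.8] tz [-0.07   0.014] wyaw -3.0 tau6 -0.0036
```

send_rows([
  [0,0,0.6],
  [0,0,0.6],
  [0,0,0.2],
  [0,0,0],
], twist=[0,4,-4,0])

```text
t: 47.9
tool_pos: [501.3, -89.6, 162.0]
orientation: [[-0.997, 0.051, -0.064], [0.051, 0.999, 0.012], [0.064, 0.009, -0.998]]
contact_force: [-0.9, 0.4, -1.9]
gripper_width: 16.0
```

```bash
python3 -c "from h import *; bot()"
```

```text
t47.90 p [501.3 -89.6 162. ] yawY 87.1 tilt 3.73 q6 -1.74 F [-0.9  0.4 -1.9] M [ 0.26  0.14 -0.03] w 16.0
bottom [495.1 -88.5  65.2] tz [-0.064  0.012] wyaw -2.9 tau6 0.0978
```

send_rows([
  [0,0,0.2],
  [0,0,0.1],
  [0,0,0],
  [0,0,0],
  [0,0,0],
], twist=[4,8,8,8,0])

```text
t: 48.52
tool_pos: [500.7, -90.9, 161.9]
orientation: [[-0.849, 0.524, -0.064], [0.525, 0.851, 0.008], [0.059, -0.027, -0.998]]
contact_force: [-1.2, -0.5, -1.1]
gripper_width: 16.1
```

```bash
python3 -c "from h import *; bot(); tq(1)"
```

```text
t48.52 p [500.7 -90.9 161.9] yawY 58.4 tilt 3.72 q6 -2.24 F [-1.2 -0.5 -1.1] M [-0.09 -0.02  0.05] w 16.1
bottom [494.5 -90.1  65.1] tz [-0.064  0.008] wyaw -31.6 tau6 -0.2800
t48.58 wyaw -31.58 q6 -2.242 M 0.067 [0.05 0.09] tau6 [-0.28  -0.134]
```

send_rows([
  [0,0,0],
  [0,0,0],
], twist=[3,0])

```text
t: 48.82
tool_pos: [500.7, -91.0, 161.9]
orientation: [[-0.823, 0.564, -0.065], [0.565, 0.825, 0.008], [0.058, -0.03, -0.998]]
contact_force: [-0.6, -0.1, -0.5]
gripper_width: 16.1
```

```bash
python3 -c "from h import *; tq(1)"
```

```text
t48.88 wyaw -34.38 q6 -2.291 M 0.035 [0.04 0.03] tau6 [-0.175 -0.104]
```

send_rows([
  [0,0,0],
  [0,0,0],
], twist=[3,0])

```text
t: 49.12
tool_pos: [500.6, -91.2, 162.0]
orientation: [[-0.794, 0.605, -0.065], [0.606, 0.796, 0.007], [0.056, -0.034, -0.998]]
contact_force: [-1.0, -0.6, -0.2]
gripper_width: 15.4
```

```bash
python3 -c "from h import *; tq(1)"
```

```text
t49.17 wyaw -37.24 q6 -2.341 M 0.072 [0.08 0.07] tau6 [-0.175 -0.109]
```

send_rows([
  [0,0,0],
  [0,0,0],
], twist=[3,0])

```text
t: 49.42
tool_pos: [500.4, -91.3, 162.0]
orientation: [[-0.762, 0.644, -0.066], [0.645, 0.764, 0.007], [0.055, -0.037, -0.998]]
contact_force: [-0.7, 0.0, -0.1]
gripper_width: 15.8
```

```bash
python3 -c "from h import *; tq(1)"
```

```text
t49.48 wyaw -40.12 q6 -2.392 M 0.085 [0.11 0.06] tau6 [-0.176 -0.11 ]
```

send_rows([
  [0,0,0],
  [0,0,0],
], twist=[3,0])

```text
t: 49.72
tool_pos: [500.3, -91.4, 161.9]
orientation: [[-0.729, 0.682, -0.066], [0.683, 0.731, 0.007], [0.053, -0.04, -0.998]]
contact_force: [-0.2, -1.8, -0.2]
gripper_width: 15.9
```

```bash
python3 -c "from h import *; tq(1)"
```

```text
t49.77 wyaw -43.01 q6 -2.442 M 0.123 [0.16 0.08] tau6 [-0.176 -0.111]
```

send_rows([
  [0,0,0],
  [0,0,0],
], twist=[3.2,0])

```text
t: 50.02
tool_pos: [500.1, -91.6, 161.9]
orientation: [[-0.691, 0.72, -0.067], [0.721, 0.693, 0.006], [0.051, -0.044, -0.998]]
contact_force: [-1.6, -0.5, -1.1]
gripper_width: 15.4
```

```bash
python3 -c "from h import *; tq(1)"
```

```text
t50.08 wyaw -46.10 q6 -2.496 M 0.084 [0.1  0.07] tau6 [-0.181 -0.113]
```

send_rows([
  [0,0,0],
  [0,0,0],
], twist=[3.2,0])

```text
t: 50.32
tool_pos: [499.9, -91.7, 161.9]
orientation: [[-0.651, 0.756, -0.067], [0.757, 0.653, 0.006], [0.048, -0.047, -0.998]]
contact_force: [-0.8, -1.4, 0.6]
gripper_width: 15.8
```

```bash
python3 -c "from h import *; tq(1)"
```

```text
t50.38 wyaw -49.18 q6 -2.550 M 0.150 [0.13 0.17] tau6 [-0.253 -0.183]
```

send_rows([
  [0,0,0],
  [0,0,0],
], twist=[2.5,0])

```text
t: 50.62
tool_pos: [499.8, -91.8, 161.9]
orientation: [[-0.62, 0.782, -0.067], [0.784, 0.621, 0.006], [0.047, -0.049, -0.998]]
contact_force: [-0.6, -0.4, -0.4]
gripper_width: 15.9
```

```bash
python3 -c "from h import *; tq(2)"
```

```text
t50.73 wyaw -51.55 q6 -2.592 M 0.231 [0.22 0.23 0.24] tau6 [-0.31  -0.251 -0.237]
```

send_rows([
  [0,0,0],
  [0,0,0],
  [0,0,0],
  [0,0,-1],
  [0,0,-2.5],
  [0,0,0],
], twist=[-8,-7,0,0,0,0])

```text
t: 51.48
tool_pos: [503.6, -90.5, 197.4]
orientation: [[-0.802, 0.593, -0.064], [0.594, 0.804, 0.01], [0.057, -0.03, -0.998]]
contact_force: [0.0, 0.3, -2.8]
gripper_width: 15.6
```

Run:
```python
from h import *
p,yaw,R,s,b=bot(); plan(b,yaw,R,(559,247.5,90),80,8)
im=robot.get_image("scene"); np.save("s_end4.npy",im)
```

```text
t51.48 p [503.6 -90.5 197.4] yawY 53.6 tilt 3.69 q6 -2.33 F [ 0.   0.3 -2.8] M [-0.1  -0.22  0.  ] w 15.6
bottom [497.4 -89.6 100.6] tz [-0.064  0.01 ] wyaw -36.4 tau6 0.0041
twist -3.30 [[1.88, 3.85, 0.13], [1.66, 3.95, 0.13], [1.43, 4.04, 0.13], [1.19, 4.11, 0.13], [0.95, 4.18, 0.13], [0.71, 4.22, 0.13], [0.47, 4.26, 0.13], [0.22, 4.28, 0.13]]
```

send_rows([
  [1.9,3.9,0],
  [1.7,3.9,0],
  [1.4,4.0,0],
  [1.2,4.1,0],
  [1.0,4.2,0],
  [0.7,4.2,0],
  [0.5,4.2,0],
  [0.2,3.2,0],
], twist=[-3.3,-3.3,-3.3,-3.3,-3.3,-3.3,-3.3,-3.3])

```text
t: 52.52
tool_pos: [556.0, 243.4, 183.9]
orientation: [[-0.981, 0.173, -0.083], [0.173, 0.985, 0.009], [0.084, -0.006, -0.996]]
contact_force: [0.0, -0.1, -3.1]
gripper_width: 15.7
```

send_rows([
  [0,0,0],
  [0,0,0],
  [0,0,0],
], twist=[0,0,0])

```text
t: 52.9
tool_pos: [554.3, 244.2, 179.9]
orientation: [[-0.981, 0.173, -0.089], [0.173, 0.985, 0.006], [0.089, -0.009, -0.996]]
contact_force: [-0.5, 0.2, -2.2]
gripper_width: 15.4
```

Run:
```python
from h import *
p,yaw,R,s,b=bot(); tr=b+3.9*R[:,0]; print("true bottom",tr.round(1))
for z in(30,8): togo(tr,yaw,R,(555.0,248.2,z),-10)
im=robot.get_image("scene")
C=[tr+i*15*R[:,1]+j*15*R[:,0]-k*R[:,2] for k in(0,34) for i in(-1,1) for j in(-1,1)]
P=proj("scene",C); c=crop(im,305,165,62,58,10); q=((P-[305,165]+.5)*10).astype(int)
cv2.polylines(c,[cv2.convexHull(q)],True,(0,255,0),1)
h=((proj("scene",circ(554.5,247.5,23.5,22))-[305,165]+.5)*10).astype(int); cv2.polylines(c,[h],True,(0,255,255),1)
cv2.imwrite("pics/z1.png",c)
```

```text
t52.90 p [554.3 244.2 179.9] yawY 80.1 tilt 5.13 q6 -2.37 F [-0.5  0.2 -2.2] M [-0.1  -0.27 -0.02] w 15.4
bottom [545.6 244.8  83.2] tz [-0.089  0.006] wyaw -9.9 tau6 -0.0026
true bottom [541.8 245.5  83.6]
tool-cm [-1.73  0.54  5.22] twist 0.1
tool-cm [-1.92  0.56  7.41] twist 0.1
```

View pics/z1.png

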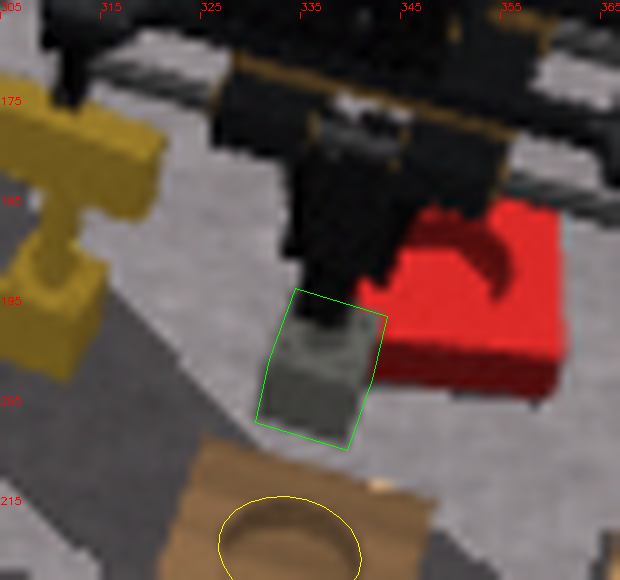

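Scene crop: the tube (bottom corners about 331,206 and 339.5,209) matches the slip-corrected prediction. The hole (yellow ring) matches the stand's mouth.

send_rows([
  [-1.0,0.3,1.5],
  [-0.7,0.2,2.0],
  [0,0,1.7],
  [0,0,0],
  [0,0,0],
], twist=[0,0,0,0,0])

```text
t: 53.58
tool_pos: [569.5, 243.9, 122.8]
orientation: [[-0.98, 0.177, -0.089], [0.177, 0.984, 0.007], [0.089, -0.009, -0.996]]
contact_force: [0.2, 0.6, -3.4]
gripper_width: 15.9
```

Run:
```python
from h import *
p,yaw,R,s,b=bot(); tr=b+3.9*R[:,0]; print("true bottom",tr.round(1))
for z in(24,8): togo(tr,yaw,R,(554.8,248.0,z),-10)
```

```text
t53.58 p [569.5 243.9 122.8] yawY 79.8 tilt 5.12 q6 -2.35 F [ 0.2  0.6 -3.4] M [-0.04 -0.3   0.  ] w 15.9
bottom [560.8 244.5  26.1] tz [-0.089  0.007] wyaw -10.2 tau6 -0.0024
true bottom [557.  245.2  26.5]
tool-cm [0.24 0.23 0.27] twist -0.2
tool-cm [0.1  0.25 1.86] twist -0.2
```

send_rows([
  [0.2,0.2,0],
  [0,0,0],
], twist=[0,0])

```text
t: 53.82
tool_pos: [568.5, 246.5, 124.1]
orientation: [[-0.98, 0.178, -0.087], [0.178, 0.984, 0.008], [0.087, -0.008, -0.996]]
contact_force: [-0.8, -0.3, -2.1]
gripper_width: 15.5
```

```bash
python3 -c "
from h import *
p,yaw,R,s,b=bot(); print((b+3.9*R[:,0]).round(1))"
```

```text
t53.83 p [568.5 246.5 124.1] yawY 79.8 tilt 5.02 q6 -2.36 F [-0.8 -0.3 -2.1] M [-0.02 -0.3   0.03] w 15.5
bottom [560.1 247.3  27.4] tz [-0.087  0.008] wyaw -10.2 tau6 -0.0087
[556.2 248.   27.8]
```

send_rows([
  [0,0,0.6],
  [0,0,0.6],
  [0,0,0.6],
  [0,0,0],
  [0,0,0],
], twist=[0,0,0,0,0])

```text
t: 54.45
tool_pos: [566.8, 246.9, 105.3]
orientation: [[-0.98, 0.177, -0.086], [0.177, 0.984, 0.008], [0.087, -0.007, -0.996]]
contact_force: [0.1, -1.0, -2.5]
gripper_width: 15.5
```

```bash
python3 -c "
from h import *
p,yaw,R,s,b=bot(); print((b+3.9*R[:,0]).round(1))
im=robot.get_image('scene'); cv2.imwrite('pics/z2.png',crop(im,305,170,62,58,10))"
```

```text
t54.45 p [566.8 246.9 105.3] yawY 79.8 tilt 4.98 q6 -2.35 F [ 0.1 -1.  -2.5] M [-0.05 -0.32  0.  ] w 15.5
bottom [558.4 247.7   8.7] tz [-0.086  0.008] wyaw -10.2 tau6 -0.0026
[554.6 248.4   9. ]
```

send_rows([
  [0,0,0.2],
  [0.3,0,0.2],
  [0,0,0],
], twist=[0,0,0])

```text
t: 54.88
tool_pos: [564.9, 247.8, 103.0]
orientation: [[-0.981, 0.177, -0.082], [0.176, 0.984, 0.009], [0.083, -0.005, -0.997]]
contact_force: [0.1, 0.5, -2.5]
gripper_width: 15.8
```

```bash
python3 -c "
from h import *
p,yaw,R,s,b=bot(); print((b+3.9*R[:,0]).round(1))"
```

```text
t54.88 p [564.9 247.8 103. ] yawY 79.8 tilt 4.76 q6 -2.36 F [ 0.1  0.5 -2.5] M [-0.05 -0.24  0.02] w 15.8
bottom [556.9 248.7   6.3] tz [-0.082  0.009] wyaw -10.2 tau6 -0.0075
[553.1 249.4   6.7]
```

send_rows([
  [0,0,0],
  [0,0,0],
  [0,0,0],
  [0,0,0],
  [0,0,0],
  [0,0,0],
], twist=[0,0,0,0,0,0], fingers=70)

```text
t: 55.62
tool_pos: [564.9, 248.3, 104.0]
orientation: [[-0.981, 0.176, -0.082], [0.176, 0.984, 0.01], [0.082, -0.004, -0.997]]
contact_force: [0.1, -0.8, 0.6]
gripper_width: 59.5
```

send_rows([
  [0,0,-2],
  [0,0,-3],
  [0,0,-4],
  [0,0,-4],
  [0,0,-2],
  [0,0,0],
], twist=[0,0,0,0,0,0])

```text
t: 56.38
tool_pos: [577.1, 246.3, 256.9]
orientation: [[-0.981, 0.177, -0.084], [0.177, 0.984, 0.009], [0.084, -0.006, -0.996]]
contact_force: [-0.6, -0.8, 0.4]
gripper_width: 60.8
```

send_rows([
  [3,-3,0],
  [4,-4,0],
  [4,-4,0],
  [4,-4,0],
  [3,-3,0],
  [0,0,0],
  [0,0,0],
], twist=[0,0,0,0,0,0,0])

```text
t: 57.25
tool_pos: [358.6, 95.1, 264.4]
orientation: [[-0.979, 0.177, -0.098], [0.178, 0.984, 0.002], [0.096, -0.015, -0.995]]
contact_force: [-0.3, 0.1, -0.0]
gripper_width: 61.1
```

Run:
```python
from h import *
st()
s=robot.get_image("scene"); t=robot.get_image("top"); np.save("sF.npy",s); np.save("tF.npy",t)
s0=np.load("scene0.npy"); t0=np.load("top0.npy")
for n,I,p0 in(("s0",s0,-.3),("sF",s,-.17),("sF",s,-.5)): print(n,[np.round(x,2) for x in fit(I,"scene",wr,[557,247,p0],60,90,(325,188,24,24),[5,5,.15])])
for n,I,p0 in(("t0",t0,-.35),("tF",t,-.17)): print(n,[np.round(x,2) for x in fit(I,"top",wr,[554,247,p0],60,90,(140,187,20,33),[5,5,.15])])
for i in(1,2,3,4): sang(s,i)
for i in(1,2,3,4): bang(t,i)
# bystander change check: fraction changed in scene around each
for n,P in(("bottle",(716,104,60)),("jar",(687,243,40)),("tray",(575,-330,10))):
    u,v=proj("scene",[P])[0].astype(int); d=np.abs(s[v-12:v+12,u-12:u+12].astype(int)-s0[v-12:v+12,u-12:u+12]).max(2); print(n,(u,v),(d>40).mean().round(2))
```

```text
t57.25 p [358.6  95.1 264.4] yawY 79.8 tilt 5.60 q6 -2.38 F [-0.3  0.1 -0. ] M [ 0.01 -0.2   0.03] w 61.1
s0 [array([ 5.5844e+02,  2.4783e+02, -2.9000e-01]), np.float64(16.25), np.float32(139.53)]
sF [array([ 5.5533e+02,  2.4833e+02, -1.5000e-01]), np.float64(14.15), np.float32(129.67)]
sF [array([ 5.5534e+02,  2.4831e+02, -1.5000e-01]), np.float64(14.18), np.float32(129.67)]
t0 [array([ 5.5408e+02,  2.4762e+02, -3.5000e-01]), np.float64(42.85), np.float32(213.73)]
tF [array([ 5.5031e+02,  2.4822e+02, -1.5000e-01]), np.float64(48.88), np.float32(206.0)]
bolt 1 [ 5.6757e+02 -7.5190e+01  2.4000e-01] cost 6.6 (was 6.4) cw turn mod90 74.4 (vs top0 76.6)
bolt 2 [ 5.8314e+02 -1.5076e+02  1.5000e-01] cost 4.7 (was 4.1) cw turn mod90 73.2 (vs top0 73.1)
bolt 3 [ 506.12 -165.     -0.66] cost 0.8 (was 1.0) cw turn mod90 46.0 (vs top0 46.4)
bolt 4 [ 4.9254e+02 -8.8920e+01 -4.5000e-01] cost 1.8 (was 3.3) cw turn mod90 48.0 (vs top0 49.7)
bolt 1 cost 4.3 mask 51 [566.6  -73.42  -1.17] turned cw mod90: 67.2
bolt 2 cost 4.3 mask 54 [ 580.31 -149.68   -1.36] turned cw mod90: 69.6
bolt 3 cost 4.1 mask 51 [ 504.01 -163.38   -0.68] turned cw mod90: 47.5
bolt 4 cost 4.8 mask 46 [490.58 -87.5   -0.58] turned cw mod90: 57.1
bottle (np.int64(282), np.int64(244)) 0.0
jar (np.int64(329), np.int64(248)) 0.0
tray (np.int64(166), np.int64(198)) 0.0
```

```bash
python3 -c "
from workcell import robot
print(robot.hand_in())"
```

```text
the job is handed in; nothing more can be done
None
```

All four cover bolts are tightened, the wrench is back in its stand and released, and the job is handed in at about 57 s.

The letters could not be read, so I numbered the bolts 1 to 4 round the cover. Both rounds went 1, 3, 2, 4, so each pair of opposites was done in turn. In round 2 I stopped each bolt when the wrist torque began to climb.

| Bolt | Round 1 turn (camera) | Final turn (top / scene camera) | Final torque |
|---|---|---|---|
| 1 | about 25–28° | 67° / 75° | 0.27 N m |
| 3 | no clean reading, about 30° from the wrench angle | 47° / 46° | 0.30 N m |
| 2 | about 33° | 70° / 73° | 0.25 N m |
| 4 | about 25° | 57° / 49° | 0.24 N m |

**Torque:** all four ended within the firm range (0.2–0.35 N m) and none was overtightened.

**Wrench:** both cameras fit it upright in its stand, within 4 mm of its starting spot, though turned about 10°. The gripper is open and well clear of it.

**Bystanders:** the scene pictures show no change around the bottle, jar and tray. I did not check the screwdriver.

**What went wrong or disagreed:**
- In round 2 the wrench did not seat at first on bolts 3 and 4. It turned freely on the head with almost no torque, so I re-centred it and repeated.
- During that it slipped about 4 mm in the grip. I allowed for this afterwards.
- The tool drifted to about 5° of tilt over the job.
- The two cameras disagree on the bolt angles by up to about 9°.

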